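# Empty and reload the tile polishing basket, lock it shut with the rod and start it

## Task

Take the two finished marble bars out of the polishing basket and put them in the shallow white tray, and lay every loose hexagonal marble tile flat on the floor of the basket's two bays, not stacked. Then thread the steel rod through all three bracket holes of the basket, pushed home until its square head butts against the end bracket, and leave it there. Only then start the machine by pressing its three keys fully down, one at a time, the smallest first, then the medium one, then the largest; leave the other things on the bench alone.

Things in the scene. Friction and masses are not known exactly. Their poses are not given: they have to be found in the camera images.
- tile0: loose regular hexagonal white marble tile, 40 mm across flats, 46 mm across corners, 12 mm thick, 45 g; three or four of these are present (the rest are absent: None). Starts flat on the bench. Origin: centre of the underside; z up through the thickness, two of its corners point along its +y and -y, a pair of flats faces +x and -x (repeats every 60 degrees)
- tile1: loose regular hexagonal white marble tile, 40 mm across flats, 46 mm across corners, 12 mm thick, 45 g; three or four of these are present (the rest are absent: None). Starts flat on the bench. Origin: centre of the underside; z up through the thickness, two of its corners point along its +y and -y, a pair of flats faces +x and -x (repeats every 60 degrees)
- tile2: loose regular hexagonal white marble tile, 40 mm across flats, 46 mm across corners, 12 mm thick, 45 g; three or four of these are present (the rest are absent: None). Starts flat on the bench. Origin: centre of the underside; z up through the thickness, two of its corners point along its +y and -y, a pair of flats faces +x and -x (repeats every 60 degrees)
- tile3: loose regular hexagonal white marble tile, 40 mm across flats, 46 mm across corners, 12 mm thick, 45 g; three or four of these are present (the rest are absent: None). Starts flat on the bench. Origin: centre of the underside; z up through the thickness, two of its corners point along its +y and -y, a pair of flats faces +x and -x (repeats every 60 degrees)
- basket: fixed open aluminium tray of the vibrating polisher, 108 (x) by 244 mm (y). Origin: centre of the underside. Floor 10 mm above the bench; long walls (inner faces x = +-50 mm) rise to 32 mm. Cross sills 24 mm above the bench at y = +118, 0, -118 mm carry the brackets and leave two bays, each 100 (x) by 110 mm (y); each takes two tiles side by side along y, corners along y
- hole_left (a point): centre of the left end bracket's hole on its outer (+y) face, basket frame (0, 122, 44) mm. Each of the three brackets is an upright steel plate at y = +118, 0 or -118 mm, 44 mm wide (x), 8 mm thick (y), top 60 mm above the bench, with a round hole of 15 mm diameter, axis along y, 44 mm above the bench
- hole_mid (a point): centre of the middle bracket's hole, at mid thickness, basket frame (0, 0, 44) mm
- hole_right (a point): centre of the right end bracket's hole on its outer (-y) face, basket frame (0, -122, 44) mm
- rod: loose steel rod, about 0.18 kg: round shaft 10 mm thick, 275 mm long (last 12 mm taper to 4 mm), with a square head 20 x 20 x 40 mm at its rear. Origin: on the axis at the shoulder (front face of the head); x runs along the shaft to the tip, the head lies at x = -40 to 0. Centre of mass 70 mm ahead of the shoulder. Starts level in its rest, tip roughly to -y. May go in from either end
- rod_tip (a point): point of the rod, on its axis, 275 mm ahead of the shoulder
- rest: fixed grey plastic rest for the rod, 190 by 50 mm, two notched supports 75 mm either side of its centre holding the shaft at axis height 32 mm; notch sides reach 36 mm. Origin: centre of the underside, x along the rod
- panel: fixed grey control panel, 80 mm (x) by 150 mm (y), 35 mm high, at the left of the bench; three round white keys stand on it in a row along its y, 50 mm apart, in any order. Origin: centre of the underside
- key_small_top (a point): centre of the top of the small key, a round white spring key of 16 mm diameter in a black collar of 32 mm; its top stands 53 mm above the bench, 6 mm proud of the collar
- key_medium_top (a point): centre of the top of the medium key, a round white spring key of 24 mm diameter in a black collar of 40 mm; its top stands 53 mm above the bench, 6 mm proud of the collar
- key_large_top (a point): centre of the top of the large key, a round white spring key of 34 mm diameter in a black collar of 50 mm; its top stands 53 mm above the bench, 6 mm proud of the collar
- key_small (a joint): travel of the small key: 0 up, 0.006 m fully down (pressed straight down); spring, about 5 N fully down, counts as pressed beyond 0.004, springs back up by itself
- key_medium (a joint): travel of the medium key: 0 up, 0.006 m fully down (pressed straight down); spring, about 5 N fully down, counts as pressed beyond 0.004, springs back up by itself
- key_large (a joint): travel of the large key: 0 up, 0.006 m fully down (pressed straight down); spring, about 5 N fully down, counts as pressed beyond 0.004, springs back up by itself
- bar0: loose finished marble bar, 70 (x) by 18 (y) by 12 mm, 40 g; starts flat in a bay of the basket (one bar in each bay), roughly along the basket's x. Origin: centre of the underside
- bar1: loose finished marble bar, 70 (x) by 18 (y) by 12 mm, 40 g; starts flat in a bay of the basket (one bar in each bay), roughly along the basket's x. Origin: centre of the underside
- tray: fixed shallow open white plastic tray, 128 by 128 mm outside, walls 4 mm thick and 26 mm high, floor 4 mm thick, at the right front of the bench. Origin: centre of the underside
- disc: bystander: loose round marble disc, 48 mm in diameter, 12 mm thick, beyond the tiles on the left; origin: centre of the underside; leave alone
- jar: bystander: jar, 60 mm in diameter, 90 mm high, at the far side; origin: centre of the underside; leave alone
- mallet: bystander: hammer with wooden handle, 260 mm long, at the far right; origin at mid length, underside; leave alone
There are look-alikes about, which are no part of the job. Leave any blue look-alike of the tile2 alone.

How it is judged:
By the outcome, as a careful person would: the job done as asked, in the order asked, and still so for the second after the job is handed in, with the robot touching nothing.
Of tile0, tile1, tile2, tile3 only 3 to 4 are there at a start; the rules pass over those that are not, and their reading is None.
At some moment in a run one of tile0, tile1, tile2, tile3, bar0, bar1 may be knocked a few centimetres aside while the robot is not near it.
Once in a run the grip may slacken for a moment while it holds something.
It also fails if it takes over 200 s, if anything falls off the work surface, if the arm or the gripper's body presses on something with over 40 N, if the wrist force passes 120 N, or if a joint passes its speed limit or range.

## Robot

A 6-joint arm with a two-finger parallel gripper is mounted at the origin on the work surface. World frame = base frame: x ahead of the robot, y to its left, z up, the work surface at z = 0. Lengths are in m, angles in rad, forces in N, time in s.
With the tool pointing down it reaches from about 0.4 to 0.825 m from the base axis. Payload 7 kg.
Tool frame: the origin (TCP) lies at the very end of the fingers, on their centre line; the grasp point (between the pads) lies 19 mm behind it; z points along the fingers, y is the line along which they close (so a half turn about z gives the same grasp; the last joint's range is limited). The gripper opens to 88 mm and grips with 3 to 60 N. Pads are 19 mm wide; open, the fingers measure 130 mm over their backs; the gripper's body (78 mm by 193 mm) begins 47 mm behind the grasp point.
Start: joints at [-0.943, 0.359, 0.012, 0, -1.224, -0.288], TCP at [0.225, -0.636, 0.227] pointing down, gripper open.
Joint ranges: [-3.07, 3.07], [-1.43, 2.12], [-1.02, 1.25], [-3.03, 1.67], [-3.05, -0], [-3.03, 3.03]. Speed limits (rad/s): [2.39, 2.39, 3.01, 3.14, 3.14, 3.14].

## Interface

Orientations are given as [roll, pitch, yaw] about the fixed x, y, z axes, in that order (R = Rz(yaw) Ry(pitch) Rx(roll)).
In Python, from station import arm, grab_frame gives the robot as it stands.
- The arm moves only by the tool jog_arm, never from a script. Its argument "deltas" is a list that holds one entry, the list of rows, each a list of 4 numbers: the shift along the tool's x, y, z in units of 60 mm (1.0 is 60 mm), then the turn about the tool's z in units of 5 degrees (1.0 is 5 degrees). A call has 1 to 8 rows; each row is the pose to reach, as a shift and turn from the pose commanded when the call began, along the tool's axes at that moment; what a row does not reach only later rows make up. A row lasts 1/8 s, in which the tool goes at most 62.5 mm and 10.7 degrees, less where a joint would pass 70% of its speed; a pose out of reach is approached as far as the arm can. A call with a gripper value outside its range is refused whole. "grip" is the finger opening in mm, from 0 to 87.6, set as the call begins (left out, the last holds). The fingers move at their own pace and stop on an object; "squeeze" is the grip in N (left out, the last holds). Time passes only in rows, so rows that repeat a pose let the fingers close. It gives the time, the measured TCP pose, the force, the opening and the grip force at its end, in the units of the state.
- arm.get_state(): the state, without advancing time (a new reading comes with each control period).
- grab_frame(name): name is "side" or "top"; returns a dict with "img" (400x640x3 uint8, red, green, blue), "vfov" (degrees; the focal length in pixels is half the picture's height over the tangent of half this angle, whatever the lens; pixels are square), "cx", "cy" (the principal point, pixels), "dist_coeffs" ([k1, k2, p1, p2, k3] as OpenCV has them; the pictures are not rectified), "xyz" and "rotation" of the camera in the world. Camera axes: x right, y down, z forward; pixel columns grow to the right and rows downward; lengths in m; the calibration is good to about 2 mm. A picture is of the moment at which its call begins. There is no depth.
- arm.job_done(): hands the job in; it is judged then, once.
The state is a dict: "t": time; "q": joint angles; "qd": joint speeds; "joint_efforts": joint torques, N m; "eef_pos": TCP position; "ee_rot": TCP orientation; "force": force on the tool from outside, world axes, zero at the start; "moment": the same for the moment, N m; "width": finger opening in m; "gripper_force": force on a finger pad.
Only numpy, scipy, OpenCV 4.12 (cv2) and the standard library are available. Lean on these libraries where they do the work, as an engineer would, in place of code of your own. Each camera call takes 0.05 s, during which the arm holds its last target. There are 200 camera calls.

## Working session

There is one attempt and no reset: what is moved stays moved. The work goes in short steps, Python scripts to look and compute and a tool call to move; the robot and the scene stay as the last step left them, time stands still between calls to the robot, and variables do not carry over. Pictures are saved under pics/ and viewed, at most 14 in all, crops included, and the job is handed in when it is done.

Besides the shell and the picture viewer there is one more tool, called by a JSON object that holds its "name" and its "arguments", one argument or row to a line. jog_arm: Moves the arm, as the interface text tells. Its arguments: {"type":"object","properties":{"deltas":{"type":"array"},"grip":{"type":"number"},"squeeze":{"type":"number"}},"required":["deltas"]}

```bash
mkdir -p pics; ls; cat > h.py <<'E'
import numpy as np, cv2
from station import arm, grab_frame
def cam(f):
    h=f["img"].shape[0]; fl=h/2/np.tan(np.radians(f["vfov"])/2)
    K=np.array([[fl,0,f["cx"]],[0,fl,f["cy"]],[0,0,1.]]); return K,np.array(f["dist_coeffs"],float)
def ray(f,uv):
    K,d=cam(f); p=cv2.undistortPoints(np.array(uv,float).reshape(-1,1,2),K,d).reshape(-1,2)
    R=np.array(f["rotation"]); return np.array(f["xyz"]),np.c_[p,np.ones(len(p))]@R.T
def plane(f,uv,z):
    o,d=ray(f,uv); return o+d*((z-o[2])/d[:,2])[:,None]
def tri(f1,u1,f2,u2):
    o1,d1=ray(f1,u1);o2,d2=ray(f2,u2);out=[]
    for a,b in zip(d1,d2):
        s=np.linalg.lstsq(np.c_[a,-b],o2-o1,rcond=None)[0]
        p,q=o1+a*s[0],o2+b*s[1]; out.append(np.r_[(p+q)/2,np.linalg.norm(p-q)])
    return np.array(out)
def proj(f,P):
    K,d=cam(f);R=np.array(f["rotation"]);R=R.T
    return cv2.projectPoints(np.array(P,float).reshape(-1,1,3),cv2.Rodrigues(R)[0],-R@np.array(f["xyz"]),K,d)[0].reshape(-1,2)
def save(f,n): cv2.imwrite(f"pics/{n}.png",f["img"][...,::-1])
E
python3 - <<'E'
from h import *
import pickle
for n in("side","top"):
    f=grab_frame(n); save(f,n+"0"); pickle.dump(f,open(n+"0.pkl","wb"))
    print(n,f["vfov"],f["cx"],f["cy"],f["dist_coeffs"],f["xyz"],np.round(f["rotation"],3).tolist())
print(arm.get_state())
E
```

```text
pics
side 54.34127078090983 327.1616341698173 199.8363503224575 [-0.03960554  0.          0.          0.          0.        ] [0.07816949 0.65715718 0.54149027] [-2.082, 0.003, -2.436]
top 44.37024444516096 324.99414416752 192.01584628543424 [-0.10577843  0.          0.          0.          0.        ] [0.52701718 0.05442582 1.30079574] [-3.06, -0.002, -1.576]
{'t': 0.1, 'q': array([-9.42884723e-01,  3.59301399e-01,  1.11613815e-02, -2.62975406e-04,
       -1.22410134e+00, -2.88070865e-01]), 'qd': array([-7.45360472e-04, -1.70497204e-03,  1.95718346e-03,  6.79422475e-04,
       -9.28715675e-04, -3.16564853e-05]), 'joint_efforts': array([-2.34384905e-03, -5.84161627e+01,  2.93747878e+01,  7.01560646e+00,
        1.01032850e-02, -6.46753597e-05]), 'eef_pos': array([ 0.22480305, -0.63601314,  0.2257383 ]), 'ee_rot': array([ 3.14013693e+00, -1.73526856e-04, -2.80184132e+00]), 'force': array([0.16754246, 0.0205869 , 0.04335432]), 'moment': array([-0.00222388,  0.03051088, -0.07596907]), 'gripper_force': 0.0, 'width': 0.08747537012159137}
```

```bash
sed -i 's/np.array(f\["rotation"\])/RR(f["rotation"])/' h.py; sed -i '2a from scipy.spatial.transform import Rotation\ndef RR(r): return Rotation.from_euler("xyz",r).as_matrix()' h.py; python3 -c "
import h
import pickle
f=pickle.load(open('top0.pkl','rb'));print(h.plane(f,[[320,200],[100,200],[320,50]],0))"
```

```text
[[0.61236667 0.06515266 0.        ]
 [0.61487812 0.66364236 0.        ]
 [1.02568547 0.0634913  0.        ]]
```

View pics/top0.png

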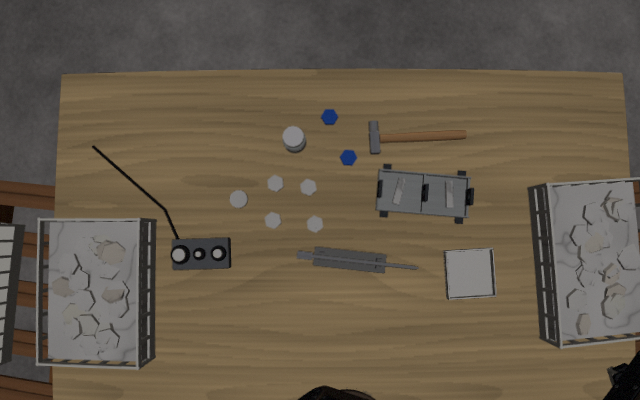

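View pics/side0.png

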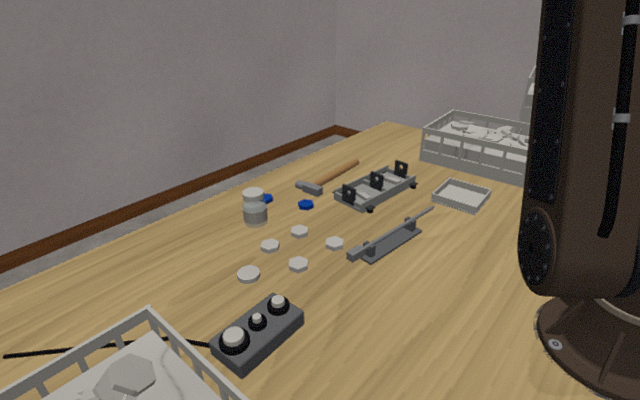

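Top picture: tiles at (275,183), (308,187), (272,220), (315,224); disc (238,199); basket centre (424,193) with bars at (399,190) and (450,192); rod head (304,255), tip (416,267); tray (469,273); keys large (179,254), small (199,254), medium (218,254). Enlarging both for detail.

```bash
python3 - <<'E'
from h import *
import pickle
t=pickle.load(open('top0.pkl','rb'));s=pickle.load(open('side0.pkl','rb'))
a=cv2.resize(t["img"][150:230,365:485],None,fx=6,fy=6,interpolation=cv2.INTER_CUBIC)[...,::-1]
cv2.imwrite("pics/tb.png",np.clip(a*1.6,0,255))
b=cv2.resize(s["img"][150:270,330:500],None,fx=4.6,fy=4.6,interpolation=cv2.INTER_CUBIC)[...,::-1]
cv2.imwrite("pics/sb.png",np.clip(b*1.3,0,255))
hull=lambda f,lo:None
def blobs(f,box,th):
    u0,v0,u1,v1=box
    g=cv2.cvtColor(f["img"],cv2.COLOR_RGB2HSV)[v0:v1,u0:u1]
    m=((g[...,1]<60)&(g[...,2]>th)).astype(np.uint8)
    n,l,st,c=cv2.connectedComponentsWithStats(m)
    return [(c[i]+[u0,v0],st[i,4]) for i in range(1,n) if st[i,4]>25]
for nm,f,box in(("top",t,(225,170,330,235)),("side",s,(230,215,350,290))):
  for c,A in blobs(f,box,110): print(nm,c.round(2),A,plane(f,c,.012).round(4))
E
```

```text
top [274.66 182.74] 204 [[0.6579 0.1847 0.012 ]]
top [307.86 186.51] 207 [[0.6474 0.097  0.012 ]]
top [237.79 198.46] 244 [[0.6167 0.2823 0.012 ]]
top [272.25 219.91] 209 [[0.5597 0.1908 0.012 ]]
top [314.49 223.53] 217 [[0.5498 0.0798 0.012 ]]
side [254.72 224.56] 61 [[0.7478 0.153  0.012 ]]
side [298.77 230.04] 167 [[0.6465 0.0994 0.012 ]]
side [334.46 242.09] 191 [[0.5479 0.082  0.012 ]]
side [269.62 244.83] 208 [[0.6551 0.1871 0.012 ]]
side [297.65 262.83] 230 [[0.5597 0.1926 0.012 ]]
side [247.58 273.21] 309 [[0.6153 0.2851 0.012 ]][ WARN:0@0.663] global loadsave.cpp:1063 imwrite_ Unsupported depth image for selected encoder is fallbacked to CV_8U.
```

View pics/tb.png

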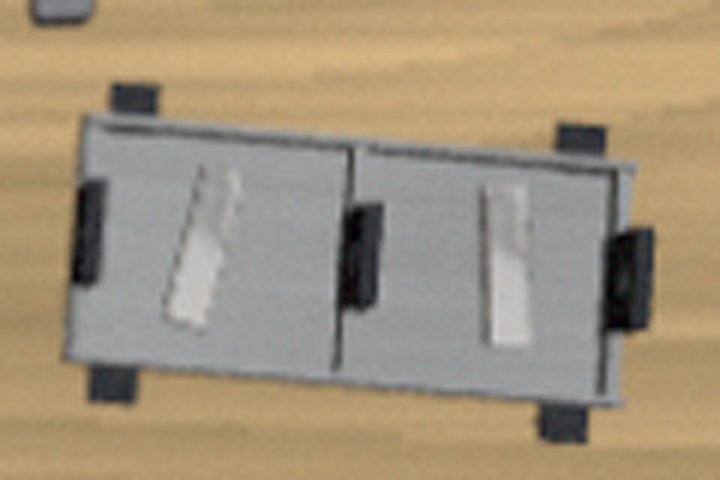

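View pics/sb.png

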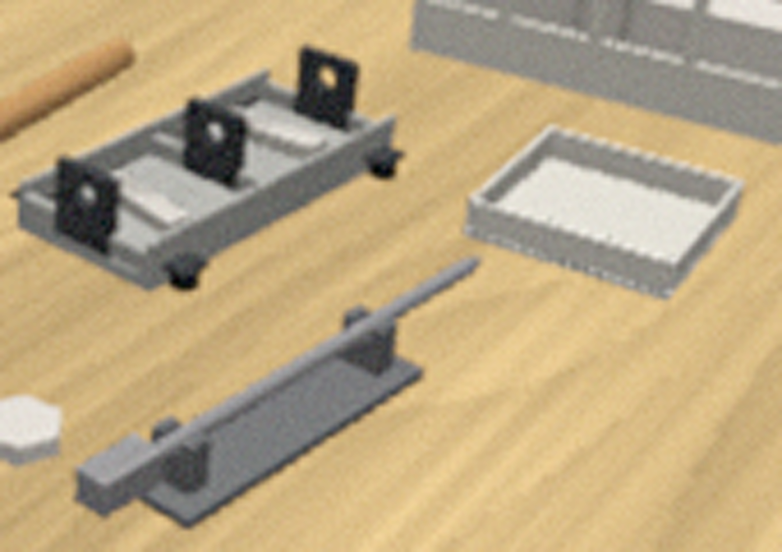

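Crops: basket rim corners in the top crop at (87,117), (635,162), (65,360), (622,403), bars around (203,245) and (507,265); in the side crop the three holes are at (88,190), (214,131), (328,76), rod head end at about (110,475) and tip (478,262).

```bash
python3 - <<'E'
from h import *
import pickle
np.set_printoptions(suppress=True,precision=4)
t=pickle.load(open('top0.pkl','rb'));s=pickle.load(open('side0.pkl','rb'))
T=lambda a:(np.array(a)+.5)/6-.5+[365,150]
S=lambda a:(np.array(a)+.5)/4.6-.5+[330,150]
c=plane(t,T([[87,117],[635,162],[65,360],[622,403]]),.032); print("rim",c[:,:2],c.mean(0))
print("len",np.linalg.norm(c[0]-c[1]),np.linalg.norm(c[2]-c[3]),np.linalg.norm(c[0]-c[2]),np.linalg.norm(c[1]-c[3]))
yv=(c[0]+c[2]-c[1]-c[3])[:2];yaw=np.arctan2(-yv[0],yv[1]);print("basket yaw",yaw)
h=S([[88,190],[214,131],[328,76]]);p=plane(s,h,.044);print("holes side z=.044",p)
ctr=c.mean(0)[:2];u=yv/np.linalg.norm(yv)
hp=np.array([[*(ctr+u*k),.044] for k in(.122,.0,-.122)]);print("holes from top",hp, "tri",tri(t,proj(t,hp),s,h))
# keys
for f,box,n in((t,(172,240,232,270),"top"),(s,(210,290,300,355),"side")):
  u0,v0,u1,v1=box;g=cv2.cvtColor(f["img"],cv2.COLOR_RGB2HSV)[v0:v1,u0:u1];m=((g[...,1]<60)&(g[...,2]>130)).astype(np.uint8)
  k,l,st,ce=cv2.connectedComponentsWithStats(m)
  for i in range(1,k):
    if st[i,4]>12: print(n,ce[i]+[u0,v0],st[i,4],plane(f,ce[i]+[u0,v0],.053))
# bars, tray in top (local masks)
def mr(f,box,th,z):
  u0,v0,u1,v1=box;g=cv2.GaussianBlur(cv2.resize(f["img"][v0:v1,u0:u1],None,fx=6,fy=6,interpolation=cv2.INTER_CUBIC),(0,0),2)
  m=(g.min(2)>th).astype(np.uint8);cs=cv2.findContours(m,0,1)[0];q=max(cs,key=cv2.contourArea)
  b=cv2.boxPoints(cv2.minAreaRect(q));P=plane(f,(b+.5)/6-.5+[u0,v0],z)[:,:2]
  e=np.array([P[1]-P[0],P[2]-P[1]]);L=np.linalg.norm(e,axis=1);a=e[L.argmax()];return P.mean(0),L,np.degrees(np.arctan2(a[1],a[0]))
print(t["img"][190,378:475:3].min(1))
for th in(135,150,165):
  print("barL",th,*mr(t,(388,172,412,210),th,.022));print("barR",th,*mr(t,(440,175,462,214),th,.022))
print("tray",*mr(t,(436,240,504,306),140,.02))
E
```

```text
rim [[ 0.6903 -0.0897]
 [ 0.6698 -0.3307]
 [ 0.5846 -0.0786]
 [ 0.5643 -0.3218]] [ 0.6273 -0.2052  0.032 ]
len 0.24189927498329444 0.24408510765766359 0.10626172505318442 0.1058267440301219
basket yaw -0.08424066217789816
holes side z=.044 [[ 0.6416 -0.0922  0.044 ]
 [ 0.6294 -0.2062  0.044 ]
 [ 0.6182 -0.3253  0.044 ]]
holes from top [[ 0.6375 -0.0836  0.044 ]
 [ 0.6273 -0.2052  0.044 ]
 [ 0.617  -0.3268  0.044 ]] tri [[ 0.6363 -0.0836  0.0494  0.0019]
 [ 0.6277 -0.2046  0.0451  0.0012]
 [ 0.6178 -0.3263  0.0438  0.0018]]
top [178.234  254.3298] 94 [[0.4714 0.4275 0.053 ]]
top [217.     253.2273] 44 [[0.4744 0.3273 0.053 ]]
top [197.2857 253.5   ] 14 [[0.4737 0.3781 0.053 ]]
side [277.4375 299.1458] 96 [[0.4784 0.325  0.053 ]]
side [256.1429 315.898 ] 49 [[0.4765 0.3757 0.053 ]]
side [232.6728 334.3088] 272 [[0.4747 0.4262 0.053 ]]
[ 13  41  99 100  99  99 106 112  93  97  97  95  95  96  96  12  32  94
  95  93  92  94  86 102  93  91  94  95  96  65   5  32  60]Traceback (most recent call last):
  File "<stdin>", line 27, in <module>
  File "<stdin>", line 22, in mr
ValueError: max() iterable argument is empty
```

```bash
python3 - <<'E'
from h import *
import pickle
np.set_printoptions(suppress=True,precision=4)
t=pickle.load(open('top0.pkl','rb'));s=pickle.load(open('side0.pkl','rb'))
a=cv2.resize(t["img"][240:280,290:424],None,fx=5.8,fy=5.8,interpolation=cv2.INTER_CUBIC)[...,::-1]
a=np.clip(a.astype(float)*1.8,0,255).astype(np.uint8)
b=cv2.resize(t["img"][165:240,225:340],None,fx=4,fy=4,interpolation=cv2.INTER_CUBIC)[...,::-1]
out=np.zeros((a.shape[0]+b.shape[0],max(a.shape[1],b.shape[1]),3),np.uint8);out[:a.shape[0],:a.shape[1]]=a;out[a.shape[0]:,:b.shape[1]]=b
cv2.imwrite("pics/rod.png",out);print(a.shape)
# tile orientation: farthest contour radius harmonic (6-fold)
for c0 in([274.66,182.74],[307.86,186.51],[272.25,219.91],[314.49,223.53]):
  u0,v0=int(c0[0])-13,int(c0[1])-13
  g=cv2.GaussianBlur(cv2.resize(t["img"][v0:v0+27,u0:u0+27],None,fx=8,fy=8,interpolation=cv2.INTER_CUBIC),(0,0),2)
  m=cv2.inRange(cv2.cvtColor(g,cv2.COLOR_RGB2HSV),(0,0,110),(180,60,255))
  q=max(cv2.findContours(m,0,1)[0],key=cv2.contourArea);q=cv2.contourArea(q) and q.reshape(-1,2)
  P=plane(t,(q+.5)/8-.5+[u0,v0],.012)[:,:2]
  M=cv2.moments(P.astype(np.float32).reshape(-1,1,2));C=np.array([M["m10"],M["m01"]])/M["m00"]
  d=P-C;r=np.hypot(*d.T);th=np.arctan2(d[:,1],d[:,0])
  # resample evenly in angle
  tt=np.linspace(-np.pi,np.pi,720,endpoint=False);o=np.argsort(th);rr=np.interp(tt,th[o],r[o],period=2*np.pi)
  z=(rr*np.exp(-6j*tt)).mean();print("tile",C,"r",r.min(),r.max(),"corner dir deg mod60",np.degrees(-np.angle(z)/6*-1)%60,"amp",abs(z)*2)
E
```

```text
(232, 777, 3)
tile [0.658  0.1847] r 0.019283868680908527 0.023743099451566146 corner dir deg mod60 53.370643032134225 amp 0.0010908741088546782
tile [0.6474 0.097 ] r 0.019062131094541905 0.023664509612383908 corner dir deg mod60 49.13875707598366 amp 0.0013229267111775197
tile [0.5599 0.1908] r 0.019332812708862765 0.023571703779664655 corner dir deg mod60 47.93753389309641 amp 0.0010375035859419642
tile [0.5497 0.0799] r 0.019755550037343653 0.023370244107887274 corner dir deg mod60 54.25364501211647 amp 0.0011081917891955229
```

View pics/rod.png

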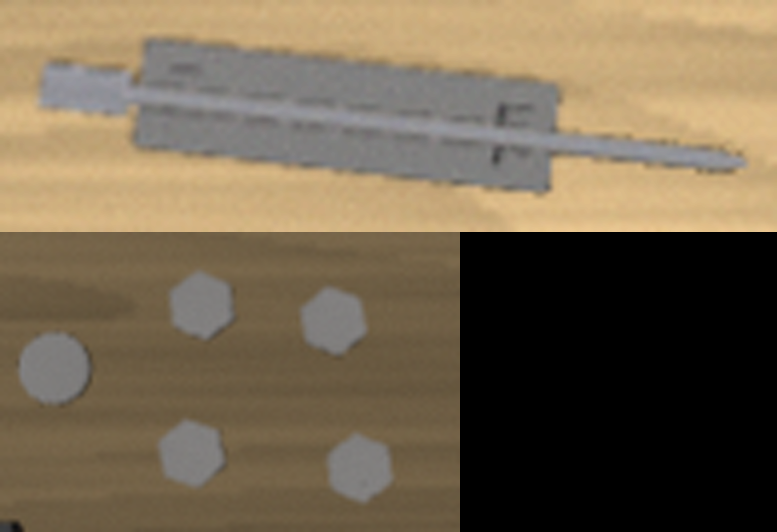

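Rod crop: head from (40,86) to shoulder (130,95), tip (745,160). Tiles have corners slightly left of straight up. Now bars, rod and tray in world coordinates.

```bash
cat >> h.py <<'E'
def go(x,y,z,phi,cmd=None):
    "units from the present pose to (x,y,z) mm/deg, phi = world angle of closing line; yaw=phi-90"
    s=arm.get_state();p=np.array(s["eef_pos"]) if cmd is None else np.array(cmd[:3])/1000
    R=RR(s["ee_rot"]);yaw=np.degrees(s["ee_rot"][2])
    d=R.T@(np.array([x,y,z])/1000-p)/.06; w=((phi-90-yaw+90)%180)-90
    return np.round(np.r_[d,-w/5],3)
E
python3 - <<'E'
from h import *
import pickle
np.set_printoptions(suppress=True,precision=4)
t=pickle.load(open('top0.pkl','rb'));s=pickle.load(open('side0.pkl','rb'))
T=lambda a:(np.array(a)+.5)/6-.5+[365,150]
S=lambda a:(np.array(a)+.5)/4.6-.5+[330,150]
Rd=lambda a:(np.array(a)+.5)/5.8-.5+[290,240]
for n,q in(("L",[[202,165],[243,172],[205,328],[163,318]]),("R",[[482,183],[527,185],[531,345],[487,347]])):
  P=plane(t,T(q),.022)[:,:2];a=P[0]+P[1]-P[2]-P[3];print(n,P.mean(0),np.linalg.norm(a)/2,np.linalg.norm(P[0]-P[1]),np.degrees(np.arctan2(a[1],a[0])))
# heights of bars: near end corner in side crop
print("bar end tri (L,R)",tri(t,T([[205,328],[531,345]]),s,S([[186,213],[326,138]])))
he=plane(t,Rd([[40,86],[130,95]]),.042);tp=plane(t,Rd([745,160]),.032);print("head",he,"tip",tp,np.linalg.norm(he[1]-tp))
print("head top centre tri",tri(t,Rd([[85,90]]),s,S([[131,458]])),"tip tri",tri(t,Rd([745,160]),s,S([[479,262]])))
sh=he[1];d=(tp[0]-he[0])[:2];print("rod dir deg",np.degrees(np.arctan2(d[1],d[0])))
g=t["img"][240:306,436:504];m=((g.min(2)>100)&(cv2.cvtColor(g,cv2.COLOR_RGB2HSV)[...,1]<40)).astype(np.uint8)
q=max(cv2.findContours(m,0,1)[0],key=cv2.contourArea);r=cv2.minAreaRect(q);print("tray",r,plane(t,np.array(r[0])+[436,240],.02),plane(t,cv2.boxPoints(r)+[436,240],.026)[:,:2])
print("jar",plane(t,[[293,133]],.09),"blue",plane(t,[[347.5,157]],.012),"mallet head",plane(t,[[374,138]],.03))
for n,f in(("tile tri",0),):
  a=[[274.66,182.74],[307.86,186.51],[272.25,219.91],[314.49,223.53]];b=[[269.62,244.83],[298.77,230.04],[297.65,262.83],[334.46,242.09]];print(tri(t,a,s,b))
print(go(625,-146,150,90-16))
E
```

```text
L [ 0.6348 -0.141 ] 0.07010047903359604 0.018288383687116997 -14.971334560421226
R [ 0.6256 -0.275 ] 0.07135896766781821 0.020087886434735153 0.1336608286860574
bar end tri (L,R) [[ 0.6004 -0.1397  0.0232  0.0043]
 [ 0.5914 -0.2843  0.0217  0.0024]]
head [[0.4706 0.1255 0.042 ]
 [0.4665 0.0859 0.042 ]] tip [[ 0.4352 -0.1873  0.032 ]] 0.275096201322806
head top centre tri [[0.4671 0.1044 0.043  0.0042]] tip tri [[ 0.435  -0.1876  0.0299  0.    ]]
rod dir deg -96.46985198073904
tray ((34.07799530029297, 33.38863754272461), (48.985416412353516, 46.98948287963867), 86.34777069091797) [[ 0.4163 -0.327   0.02  ]] [[ 0.4772 -0.2601]
 [ 0.4834 -0.3852]
 [ 0.3559 -0.3909]
 [ 0.3506 -0.2663]]
jar [[0.775  0.1314 0.09  ]] blue [[ 0.7256 -0.0084  0.012 ]] mallet head [[ 0.773  -0.0778  0.03  ]]
[[0.658  0.1849 0.0094 0.0003]
 [0.6479 0.0973 0.0103 0.001 ]
 [0.5602 0.1913 0.0109 0.0012]
 [0.5498 0.0798 0.01   0.0001]]
[-9.011  5.475  1.269  7.093]
```

```bash
python3 -c "
from h import *
print(go(625,-275,120,90),go(635,-141,100,75))"
```

```text
[-8.294  3.448  1.766  3.893] [-9.196  5.497  2.102  6.893]
```

{"name": "jog_arm", "arguments": {
  "deltas": [
    [[-1.0,0.42,0,0.5],[-2.0,0.83,0,1.0],[-3.0,1.25,0,1.5],[-4.0,1.66,0,2.0],[-4.9,2.04,0.2,2.5],[-5.8,2.41,0.5,3.0],[-6.7,2.79,0.9,3.5],[-7.6,3.16,1.2,3.9]]
  ],
  "grip": 40
}}

```text
t: 1.1
eef_pos: [0.589, -0.3072, 0.1549]
ee_rot: [3.141, -0.001, 3.14]
force: [0.1, -1.3, -0.5]
width: 0.04
gripper_force: 0.0
```

{"name": "jog_arm", "arguments": {
  "deltas": [
    [[-0.7,0.28,0.56,0],[-0.7,0.28,0.56,0],[-0.7,0.28,0.56,0]]
  ]
}}

```text
t: 1.48
eef_pos: [0.6298, -0.292, 0.122]
ee_rot: [3.142, -0.001, 3.142]
force: [-0.1, 0.1, -0.5]
width: 0.0405
gripper_force: 0.0
```

```bash
python3 -c "
from h import *
f=grab_frame('top');g=grab_frame('side')
a=cv2.resize(f['img'][150:250,365:485],None,fx=4,fy=4,interpolation=2);b=cv2.resize(g['img'][100:200,350:470],None,fx=4,fy=4,interpolation=2)
cv2.imwrite('pics/a.png',np.clip(np.vstack([a,b])[...,::-1]*1.4,0,255).astype(np.uint8)[:600])
print(arm.get_state()['eef_pos'],arm.get_state()['ee_rot'],arm.get_state()['q'],go(625,-275,13,90))
print(proj(f,[.625,-.275,.12]),proj(g,[.625,-.275,.12]))
" 2>/dev/null
```

```text
[ 0.629841   -0.29272883  0.12346747] [-3.14122457e+00  1.05900108e-03  3.14035675e+00] [-1.55162429e-01  4.61711188e-01 -7.22246961e-02  2.34075433e-04
 -1.03575754e+00 -1.41698923e+00] [ 0.083  0.296  1.841 -0.014]
[[459.18666596 190.83700285]] [[392.21358361 147.1422379 ]]
```

{"name": "jog_arm", "arguments": {
  "deltas": [
    [[0.08,0.3,0.5,0],[0.08,0.3,1.1,0],[0.08,0.3,1.6,0],[0.08,0.3,1.83,0],[0.08,0.3,1.83,0]]
  ],
  "grip": 30
}}

```text
t: 2.2
eef_pos: [0.6249, -0.2746, 0.0129]
ee_rot: [-3.142, -0.0, 3.14]
force: [-0.4, 0.2, 1.1]
width: 0.0301
gripper_force: 0.0
```

{"name": "jog_arm", "arguments": {
  "deltas": [
    [[0,0,0,0],[0,0,0,0],[0,0,0,0],[0,0,0,0]]
  ],
  "grip": 5,
  "squeeze": 30
}}

```text
t: 2.7
eef_pos: [0.6263, -0.2743, 0.0142]
ee_rot: [-3.141, 0.002, 3.142]
force: [-1.3, 0.1, 7.2]
width: 0.0173
gripper_force: 30.0
```

```bash
python3 -c "
from h import *
f=grab_frame('top');g=grab_frame('side')
a=cv2.resize(f['img'][150:250,365:485],None,fx=3,fy=3,interpolation=2);b=cv2.resize(g['img'][100:200,350:470],None,fx=3,fy=3,interpolation=2)
cv2.imwrite('pics/a.png',np.clip(np.hstack([a,b])[...,::-1]*1.4,0,255).astype(np.uint8))
print(go(416,-304,100,90),go(416,-304,7,90))
"
```

```text
[ 3.503 -0.496 -1.436 -0.   ] [ 3.506 -0.495  0.114 -0.   ]
```

View pics/a.png

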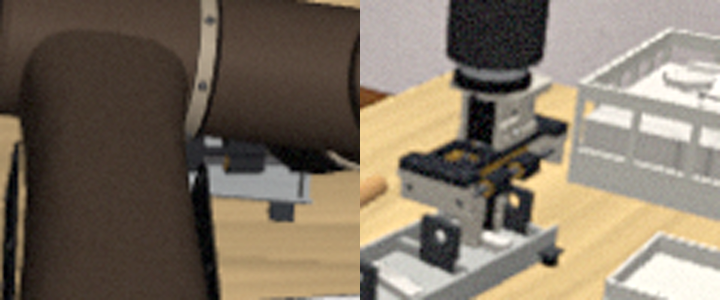

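Bar R is between the fingers (opening 17 mm); lifting it over to the tray.

{"name": "jog_arm", "arguments": {
  "deltas": [
    [[0,0,-0.8,0],[0,0,-1.5,0],[0.9,-0.1,-1.5,0],[1.8,-0.25,-1.5,0],[2.7,-0.4,-1.4,0],[3.5,-0.5,-0.9,0],[3.5,-0.5,-0.6,0]]
  ]
}}

```text
t: 3.68
eef_pos: [0.4114, -0.3036, 0.0483]
ee_rot: [3.141, -0.001, 3.139]
force: [1.2, -1.1, 0.6]
width: 0.0173
gripper_force: 30.0
```

```bash
python3 -c "
from h import *
g=grab_frame('side');cv2.imwrite('pics/b.png',cv2.resize(g['img'][100:220,380:540],None,fx=4,fy=4,interpolation=2)[...,::-1])
print(go(416,-303,9,92.6), arm.get_state()['width'])
"
```

```text
[-0.063  0.007  0.625 -0.549] 0.017464271029824924
```

{"name": "jog_arm", "arguments": {
  "deltas": [
    [[-0.06,0,0.3,-0.5],[-0.06,0,0.63,-0.5],[-0.06,0,0.63,-0.5]]
  ]
}}

```text
t: 4.1
eef_pos: [0.4186, -0.3036, 0.0102]
ee_rot: [3.141, -0.002, -3.098]
force: [-0.1, -0.2, -0.6]
width: 0.0175
gripper_force: 30.0
```

{"name": "jog_arm", "arguments": {
  "deltas": [
    [[0,0,0,0],[0,0,0,0],[0,0,-0.5,0],[0,0,-1.3,0]]
  ],
  "grip": 25
}}

```text
t: 4.6
eef_pos: [0.4181, -0.3036, 0.0892]
ee_rot: [3.141, -0.002, -3.099]
force: [1.0, 0.7, 0.1]
width: 0.025
gripper_force: 0.0
```

```bash
python3 -c "
from h import *
g=grab_frame('side');cv2.imwrite('pics/b.png',cv2.resize(g['img'][100:220,330:530],None,fx=4,fy=4,interpolation=2)[...,::-1])
print(arm.get_state()['eef_pos'],go(635,-141,80,75),go(635,-141,15,75))
"
```

```text
[ 0.42182346 -0.30532472  0.09641347] [-3.67   2.578  0.288  3.513] [-3.663  2.582  1.371  3.513]
```

View pics/b.png

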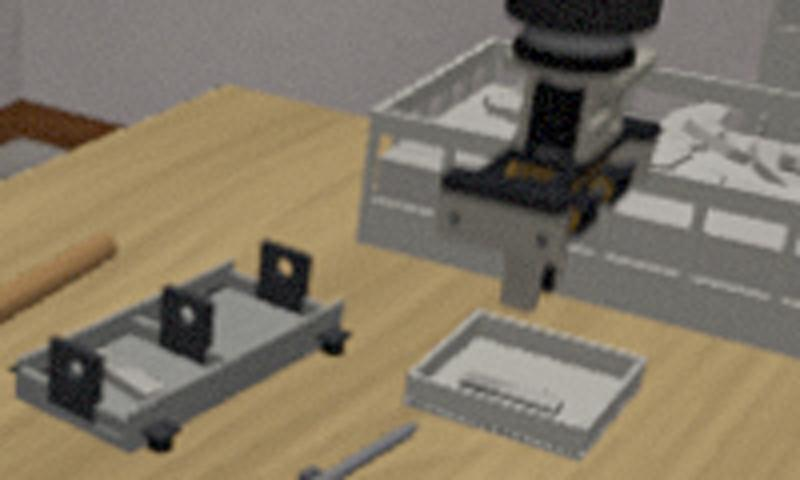

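{"name": "jog_arm", "arguments": {
  "deltas": [
    [[-0.9,0.65,0,0.9],[-1.8,1.3,0,1.8],[-2.7,1.9,0,2.6],[-3.67,2.58,0.1,3.5],[-3.67,2.58,0.5,3.5],[-3.67,2.58,0.9,3.5],[-3.67,2.58,1.35,3.5],[-3.67,2.58,1.35,3.5]]
  ],
  "grip": 32
}}

```text
t: 5.65
eef_pos: [0.6335, -0.1393, 0.0103]
ee_rot: [3.141, 0.003, 2.881]
force: [-3.0, 3.0, 12.2]
width: 0.0318
gripper_force: 6.1
```

{"name": "jog_arm", "arguments": {
  "deltas": [
    [[0,0,0,0],[0,0,0,0],[0,0,0,0],[0,0,-0.5,0],[0,0,-1.5,0]]
  ],
  "grip": 5
}}

```text
t: 6.28
eef_pos: [0.6306, -0.1397, 0.0969]
ee_rot: [-3.14, -0.005, 2.879]
force: [1.0, -0.1, 0.8]
width: 0.0176
gripper_force: 30.0
```

```bash
python3 -c "
from h import *
print(arm.get_state()['eef_pos'],go(417,-349,110,92.6),go(417,-349,10,92.6))
"
```

```text
[ 0.63059626 -0.13968481  0.09687887] [ 2.533 -4.294 -0.202 -3.53 ] [ 2.525 -4.292  1.464 -3.53 ]
```

{"name": "jog_arm", "arguments": {
  "deltas": [
    [[0.45,-0.8,-0.2,-0.6],[0.95,-1.6,-0.2,-1.3],[1.4,-2.4,-0.2,-2.0],[1.9,-3.2,-0.2,-2.7],[2.35,-4.0,0.0,-3.3],[2.53,-4.29,0.5,-3.5],[2.53,-4.29,0.8,-3.5],[2.53,-4.29,0.8,-3.5]]
  ]
}}

```text
t: 7.28
eef_pos: [0.418, -0.349, 0.0492]
ee_rot: [3.141, -0.002, -3.099]
force: [-0.2, -0.5, 0.3]
width: 0.0174
gripper_force: 30.0
```

```bash
python3 -c "
from h import *
print(arm.get_state()['eef_pos'],arm.get_state()['width'],go(417,-349,10,92.6))
g=grab_frame('top');cv2.imwrite('pics/b.png',cv2.resize(g['img'][150:320,240:520],None,fx=2.8,fy=2.8,interpolation=2)[...,::-1])
"
```

```text
[ 0.4179876  -0.34897448  0.04924534] 0.017402196225016053 [ 0.015 -0.     0.654 -0.036]
```

{"name": "jog_arm", "arguments": {
  "deltas": [
    [[0,0,0.3,0],[0,0,0.65,0],[0,0,0.65,0]]
  ]
}}

```text
t: 7.7
eef_pos: [0.419, -0.3486, 0.0108]
ee_rot: [3.141, -0.001, -3.098]
force: [-0.2, -0.6, 0.4]
width: 0.0175
gripper_force: 30.0
```

{"name": "jog_arm", "arguments": {
  "deltas": [
    [[0,0,0,0],[0,0,0,0],[0,0,-0.6,0],[0,0,-1.5,0],[0,0,-1.5,0],[0,0,-1.5,0]]
  ],
  "grip": 25
}}

```text
t: 8.45
eef_pos: [0.4191, -0.349, 0.1017]
ee_rot: [-3.141, 0.002, -3.099]
force: [-0.3, 0.2, -0.1]
width: 0.025
gripper_force: 0.0
```

```bash
python3 -c "
from h import *
print(arm.get_state()['eef_pos'],go(550,80,90,-24.2),go(550,80,4,-24.2))
g=grab_frame('top');cv2.imwrite('pics/b.png',cv2.resize(g['img'][150:320,240:520],None,fx=2.8,fy=2.8,interpolation=2)[...,::-1])
m=cv2.inRange(cv2.cvtColor(g['img'],cv2.COLOR_RGB2HSV),(0,0,110),(180,60,255))[170:240,225:370]
n,l,st,c=cv2.connectedComponentsWithStats(m)
for i in range(1,n):
  if st[i,4]>100: print(st[i,4],plane(g,c[i]+[225,170],.012))
"
```

```text
[ 0.41909995 -0.34895867  0.10170495] [ -2.486   7.049   0.196 -12.668] [ -2.483   7.05    1.629 -12.668]
214 [[0.65754065 0.18398672 0.012     ]]
217 [[0.64651748 0.09684066 0.012     ]]
252 [[0.61654131 0.28175042 0.012     ]]
215 [[0.55969681 0.19040177 0.012     ]]
218 [[0.54966346 0.07979472 0.012     ]]
```

View pics/b.png

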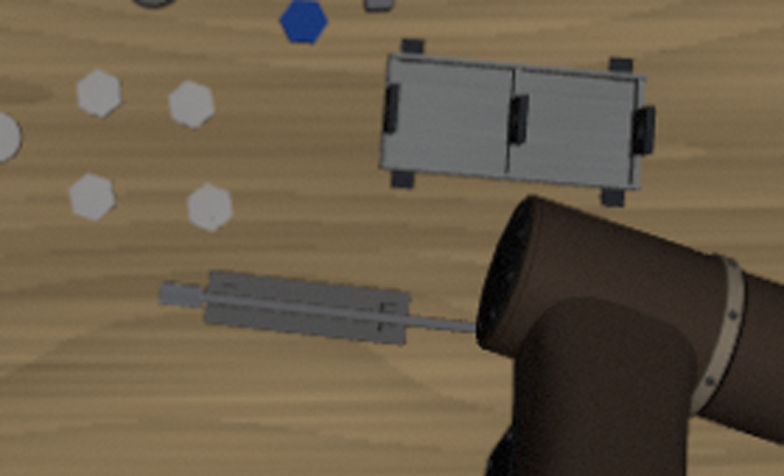

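Picture: both bars out of the basket (bays empty), four tiles at (99,92), (191,103), (92,196), (209,206) where they were; rod in its rest.

{"name": "jog_arm", "arguments": {
  "deltas": [
    [[-0.3,0.9,0,-1.8],[-0.65,1.85,0,-3.6],[-1.0,2.8,0,-5.4],[-1.35,3.8,0,-7.2],[-1.7,4.8,0,-9.0],[-2.0,5.7,0,-10.8],[-2.3,6.5,0,-12.6],[-2.48,7.05,0.2,-12.7]]
  ],
  "grip": 58
}}

```text
t: 9.5
eef_pos: [0.55, 0.0824, 0.0884]
ee_rot: [-3.141, -0.0, -1.986]
force: [-0.1, -0.0, 0.8]
width: 0.0582
gripper_force: 0.0
```

{"name": "jog_arm", "arguments": {
  "deltas": [
    [[0,0,0,0]]
  ]
}}

```text
t: 9.62
eef_pos: [0.5488, 0.0818, 0.0867]
ee_rot: [3.139, -0.003, -1.987]
force: [-1.0, -0.7, 0.6]
width: 0.058
gripper_force: 0.0
```

```bash
python3 -c "
from h import *
print(arm.get_state()['eef_pos'],go(550,80,4,-24.2))
"
```

```text
[0.54880588 0.08179696 0.08671866] [ 0.016 -0.033  1.379  0.066]
```

{"name": "jog_arm", "arguments": {
  "deltas": [
    [[0,-0.02,0.5,0],[0,-0.02,1.0,0],[0,-0.02,1.37,0],[0,-0.02,1.37,0]]
  ]
}}

```text
t: 10.12
eef_pos: [0.5485, 0.078, 0.0046]
ee_rot: [3.138, -0.004, -1.991]
force: [0.1, -0.7, 0.7]
width: 0.058
gripper_force: 0.0
```

{"name": "jog_arm", "arguments": {
  "deltas": [
    [[0,0,0,0],[0,0,0,0],[0,0,0,0],[0,0,-0.6,0],[0,0,-1.6,0],[0,0,-1.6,0]]
  ],
  "grip": 30
}}

```text
t: 10.88
eef_pos: [0.5536, 0.0808, 0.1081]
ee_rot: [-3.135, 0.007, -1.989]
force: [0.5, 0.2, -0.3]
width: 0.0394
gripper_force: 30.0
```

```bash
python3 -c "
from h import *
print(arm.get_state()['eef_pos'],arm.get_state()['width'],go(621,-290,100,-4.8))
"
```

```text
[0.5536045  0.08081187 0.1080511 ] 0.03935957016102805 [ 5.191 -3.537  0.122 -3.835]
```

{"name": "jog_arm", "arguments": {
  "deltas": [
    [[0.75,-0.5,0,-0.5],[1.5,-1.0,0,-1.0],[2.3,-1.55,0,-1.7],[3.1,-2.1,0,-2.4],[3.9,-2.65,0,-3.0],[4.6,-3.15,0,-3.6],[5.2,-3.54,0,-3.84],[5.2,-3.54,0.4,-3.84]]
  ]
}}

```text
t: 11.88
eef_pos: [0.6184, -0.2954, 0.0795]
ee_rot: [-3.138, -0.001, -1.658]
force: [0.2, 0.7, -1.2]
width: 0.039
gripper_force: 30.0
```

{"name": "jog_arm", "arguments": {
  "deltas": [
    [[0,0,0.1,0],[0,0,0.1,0]]
  ]
}}

```text
t: 12.12
eef_pos: [0.617, -0.2914, 0.0723]
ee_rot: [3.14, 0.0, -1.655]
force: [0.5, 1.2, -0.0]
width: 0.0392
gripper_force: 30.0
```

```bash
python3 -c "
from h import *
print(arm.get_state()['eef_pos'],arm.get_state()['width'],go(621,-290,15,-4.8))
"
```

```text
[ 0.61704296 -0.29137946  0.07230233] 0.039231632426791105 [-0.028 -0.065  0.955  0.   ]
```

{"name": "jog_arm", "arguments": {
  "deltas": [
    [[-0.03,-0.06,0.4,0],[-0.03,-0.06,0.75,0],[-0.03,-0.06,0.95,0],[-0.03,-0.06,0.95,0]]
  ]
}}

```text
t: 12.62
eef_pos: [0.6218, -0.29, 0.0165]
ee_rot: [-3.141, -0.0, -1.654]
force: [-0.5, -0.5, 0.2]
width: 0.0395
gripper_force: 30.0
```

{"name": "jog_arm", "arguments": {
  "deltas": [
    [[0,0,0,0],[0,0,0,0],[0,0,-0.6,0],[0,0,-1.5,0],[0,0,-1.5,0]]
  ],
  "grip": 48
}}

```text
t: 13.25
eef_pos: [0.6244, -0.2914, 0.1114]
ee_rot: [-3.132, -0.002, -1.654]
force: [0.4, -0.6, -0.6]
width: 0.0481
gripper_force: 0.0
```

```bash
python3 -c "
from h import *
print(arm.get_state()['eef_pos'],arm.get_state()['width'],go(647,97,90,-19.1))
"
```

```text
[ 0.62435262 -0.29141837  0.11144008] 0.04805237447491999 [-6.483  0.167  0.343  2.863]
```

{"name": "jog_arm", "arguments": {
  "deltas": [
    [[-0.9,0.0,0,0.4],[-1.85,0.05,0,0.8],[-2.8,0.1,0,1.2],[-3.8,0.1,0,1.6],[-4.8,0.15,0,2.1],[-5.7,0.15,0,2.5],[-6.5,0.17,0.2,2.86],[-6.5,0.17,0.5,2.86]]
  ],
  "grip": 58
}}

```text
t: 14.25
eef_pos: [0.6445, 0.1027, 0.0757]
ee_rot: [-3.14, 0.002, -1.901]
force: [-0.4, -0.4, 0.5]
width: 0.0578
gripper_force: 0.0
```

{"name": "jog_arm", "arguments": {
  "deltas": [
    [[0,0,0.1,0],[0,0,0.1,0]]
  ]
}}

```text
t: 14.5
eef_pos: [0.6435, 0.0979, 0.0691]
ee_rot: [3.141, -0.001, -1.906]
force: [0.4, 0.3, 0.7]
width: 0.0581
gripper_force: 0.0
```

```bash
python3 -c "
from h import *
print(arm.get_state()['eef_pos'],arm.get_state()['width'],go(647,97,4,-19.1))
"
```

```text
[0.64346095 0.09787133 0.06913702] 0.0581230729440046 [-0.007 -0.061  1.086 -0.017]
```

{"name": "jog_arm", "arguments": {
  "deltas": [
    [[0,-0.06,0.5,0],[0,-0.06,0.9,0],[0,-0.06,1.08,0],[0,-0.06,1.08,0]]
  ]
}}

```text
t: 15.0
eef_pos: [0.6473, 0.0971, 0.0048]
ee_rot: [3.141, -0.001, -1.906]
force: [-1.2, -0.6, -0.3]
width: 0.058
gripper_force: 0.0
```

{"name": "jog_arm", "arguments": {
  "deltas": [
    [[0,0,0,0],[0,0,0,0],[0,0,0,0],[0,0,-0.6,0],[0,0,-1.5,0],[0,0,-1.5,0],[0,0,-1.5,0]]
  ],
  "grip": 30
}}

```text
t: 15.88
eef_pos: [0.647, 0.098, 0.0951]
ee_rot: [-3.141, 0.001, -1.905]
force: [-0.2, -0.3, -0.7]
width: 0.0397
gripper_force: 29.9
```

```bash
python3 -c "
from h import *
print(arm.get_state()['eef_pos'],arm.get_state()['width'],go(625,-238.4,95,-4.8))
"
```

```text
[0.64697652 0.09798216 0.09508343] 0.03974067469092439 [ 5.417e+00 -1.492e+00 -2.000e-03 -2.868e+00]
```

{"name": "jog_arm", "arguments": {
  "deltas": [
    [[0.9,-0.25,0,-0.5],[1.8,-0.5,0,-1.0],[2.75,-0.75,0,-1.5],[3.7,-1.0,0,-2.0],[4.6,-1.25,0,-2.5],[5.42,-1.49,0,-2.87],[5.42,-1.49,0.3,-2.87],[5.42,-1.49,0.5,-2.87]]
  ]
}}

```text
t: 16.88
eef_pos: [0.6236, -0.2386, 0.0623]
ee_rot: [3.138, 0.001, -1.656]
force: [0.7, 0.2, -0.9]
width: 0.0394
gripper_force: 29.9
```

{"name": "jog_arm", "arguments": {
  "deltas": [
    [[0,0,0,0],[0,0,0,0]]
  ]
}}

```text
t: 17.12
eef_pos: [0.6256, -0.2376, 0.0649]
ee_rot: [3.142, -0.0, -1.653]
force: [0.3, 0.1, -0.4]
width: 0.0395
gripper_force: 29.9
```

```bash
python3 -c "
from h import *
print(arm.get_state()['eef_pos'],arm.get_state()['width'],go(625,-238.4,15,-4.8))
"
```

```text
[ 0.62555085 -0.23758775  0.06494713] 0.03949521164929576 [0.014 0.008 0.832 0.023]
```

Next is a chain I can batch: place, release, travel to tile2 position with margin.

{"name": "jog_arm", "arguments": {
  "deltas": [
    [[0.01,0,0.4,0],[0.01,0,0.7,0],[0.01,0,0.82,0],[0.01,0,0.82,0]]
  ]
}}

```text
t: 17.62
eef_pos: [0.6253, -0.2391, 0.0159]
ee_rot: [3.142, -0.0, -1.654]
force: [-0.3, 0.1, 0.3]
width: 0.0396
gripper_force: 29.9
```

{"name": "jog_arm", "arguments": {
  "deltas": [
    [[0,0,0,0],[0,0,0,0],[0,0,-0.6,0],[0,0,-1.5,0],[0,0,-1.5,0],[0,0,-1.5,0]]
  ],
  "grip": 48
}}

```text
t: 18.38
eef_pos: [0.625, -0.2392, 0.1059]
ee_rot: [-3.141, 0.0, -1.655]
force: [-0.3, -0.4, -0.4]
width: 0.0479
gripper_force: 0.0
```

```bash
python3 -c "
from h import *
print(arm.get_state()['eef_pos'],arm.get_state()['width'],go(560,191,70,-17.9))
g=grab_frame('side');cv2.imwrite('pics/c.png',cv2.resize(g['img'][130:310,220:480],None,fx=3,fy=3,interpolation=2)[...,::-1])
g=grab_frame('top')
m=cv2.inRange(cv2.cvtColor(g['img'],cv2.COLOR_RGB2HSV),(0,0,110),(180,60,255))[170:240,225:370]
n,l,st,c=cv2.connectedComponentsWithStats(m)
for i in range(1,n):
  if st[i,4]>100: print(st[i,4],plane(g,c[i]+[225,170],.012))
"
```

```text
[ 0.62495777 -0.23915668  0.10588984] 0.047877457862208324 [-7.053  1.679  0.6    2.62 ]
216 [[0.6574136  0.18384978 0.012     ]]
255 [[0.61639016 0.28154005 0.012     ]]
216 [[0.55965913 0.19030895 0.012     ]]
```

View pics/c.png

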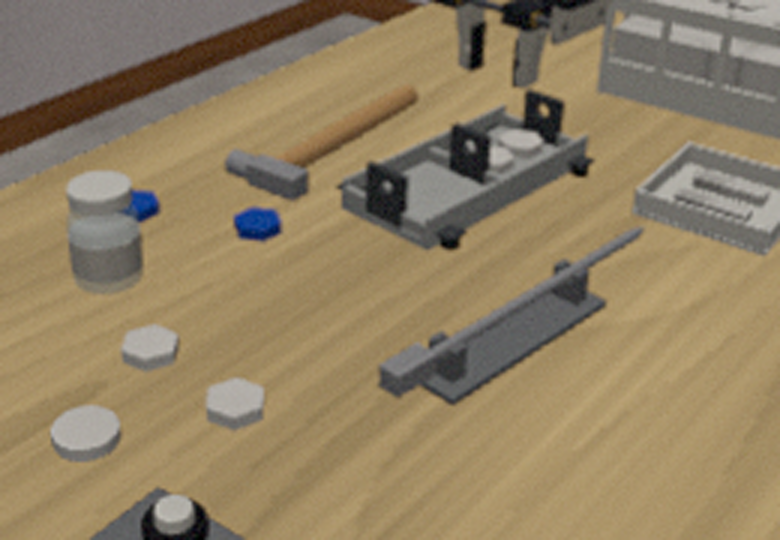

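Picture: both bars in the tray, two tiles flat in the right bay, two tiles left at (150,345) and (235,400). Continue with tile2.

{"name": "jog_arm", "arguments": {
  "deltas": [
    [[-0.9,0.2,0,0.4],[-1.8,0.45,0,0.8],[-2.75,0.65,0,1.2],[-3.7,0.9,0,1.6],[-4.65,1.1,0,2.0],[-5.6,1.35,0,2.4],[-6.5,1.55,0.2,2.6],[-7.05,1.68,0.5,2.6]]
  ],
  "grip": 58
}}

```text
t: 19.48
eef_pos: [0.5592, 0.1931, 0.0748]
ee_rot: [3.141, -0.0, -1.88]
force: [0.4, -0.5, -0.1]
width: 0.0578
gripper_force: 0.0
```

{"name": "jog_arm", "arguments": {
  "deltas": [
    [[0,0,0,0],[0,0,0,0]]
  ]
}}

```text
t: 19.73
eef_pos: [0.5594, 0.1903, 0.0748]
ee_rot: [3.141, -0.002, -1.881]
force: [-0.3, -0.1, 0.4]
width: 0.0577
gripper_force: 0.0
```

```bash
python3 -c "
from h import *
print(arm.get_state()['eef_pos'],arm.get_state()['width'],go(560,191,4,-17.9))
"
```

```text
[0.55941135 0.19028647 0.07480475] 0.05770915828644264 [-0.016 -0.007  1.18   0.03 ]
```

{"name": "jog_arm", "arguments": {
  "deltas": [
    [[0,0,0.5,0],[0,0,0.95,0],[0,0,1.18,0],[0,0,1.18,0]]
  ]
}}

```text
t: 20.23
eef_pos: [0.5597, 0.1896, 0.0042]
ee_rot: [3.141, -0.002, -1.882]
force: [0.6, 0.7, -0.6]
width: 0.0582
gripper_force: 0.0
```

{"name": "jog_arm", "arguments": {
  "deltas": [
    [[0,0,0,0],[0,0,0,0],[0,0,0,0],[0,0,-0.6,0],[0,0,-1.5,0],[0,0,-1.5,0],[0,0,-1.5,0]]
  ],
  "grip": 30
}}

```text
t: 21.1
eef_pos: [0.5597, 0.1907, 0.0951]
ee_rot: [-3.141, 0.001, -1.881]
force: [-0.9, -0.6, -1.5]
width: 0.0392
gripper_force: 30.0
```

```bash
python3 -c "
from h import *
print(arm.get_state()['eef_pos'],arm.get_state()['width'],go(630.8,-172.6,95,-4.8))
"
```

```text
[0.55965745 0.19073402 0.09513917] 0.039181613783753344 [ 5.404e+00 -2.979e+00 -2.000e-03 -2.598e+00]
```

{"name": "jog_arm", "arguments": {
  "deltas": [
    [[0.8,-0.45,0,-0.4],[1.6,-0.9,0,-0.8],[2.45,-1.35,0,-1.2],[3.3,-1.8,0,-1.6],[4.1,-2.25,0,-2.0],[4.8,-2.65,0,-2.4],[5.4,-2.98,0.1,-2.6],[5.4,-2.98,0.5,-2.6]]
  ]
}}

```text
t: 22.1
eef_pos: [0.6314, -0.1754, 0.0638]
ee_rot: [-3.141, -0.0, -1.657]
force: [0.1, 0.7, -1.1]
width: 0.0395
gripper_force: 30.0
```

{"name": "jog_arm", "arguments": {
  "deltas": [
    [[0,0,0,0],[0,0,0,0]]
  ]
}}

```text
t: 22.35
eef_pos: [0.631, -0.1721, 0.0646]
ee_rot: [3.141, -0.0, -1.654]
force: [-0.2, 0.0, -0.8]
width: 0.0397
gripper_force: 30.0
```

```bash
python3 -c "
from h import *
print(arm.get_state()['eef_pos'],arm.get_state()['width'],go(630.8,-172.6,15,-4.8))
"
```

```text
[ 0.63104433 -0.17210135  0.06461935] 0.03968348312581211 [0.008 0.002 0.827 0.012]
```

{"name": "jog_arm", "arguments": {
  "deltas": [
    [[0.01,0,0.4,0],[0.01,0,0.7,0],[0.01,0,0.82,0],[0.01,0,0.82,0]]
  ]
}}

```text
t: 22.85
eef_pos: [0.6314, -0.1728, 0.0159]
ee_rot: [-3.142, -0.0, -1.653]
force: [-0.4, -0.0, 0.7]
width: 0.0392
gripper_force: 30.0
```

{"name": "jog_arm", "arguments": {
  "deltas": [
    [[0,0,0,0],[0,0,0,0],[0,0,-0.6,0],[0,0,-1.5,0],[0,0,-1.5,0],[0,0,-1.5,0]]
  ],
  "grip": 48
}}

```text
t: 23.6
eef_pos: [0.631, -0.173, 0.1059]
ee_rot: [-3.141, 0.0, -1.655]
force: [-0.1, -0.4, -0.8]
width: 0.0479
gripper_force: 0.0
```

```bash
python3 -c "
from h import *
print(arm.get_state()['eef_pos'],arm.get_state()['width'],go(657.7,184.3,70,-23.4))
g=grab_frame('top')
m=cv2.inRange(cv2.cvtColor(g['img'],cv2.COLOR_RGB2HSV),(0,0,110),(180,60,255))[170:240,225:370]
n,l,st,c=cv2.connectedComponentsWithStats(m)
for i in range(1,n):
  if st[i,4]>100: print(st[i,4],plane(g,c[i]+[225,170],.012))
"
```

```text
[ 0.6310054  -0.17296055  0.10587631] 0.04791813238130463 [-5.97   0.055  0.6    3.72 ]
215 [[0.65741521 0.1839485  0.012     ]]
258 [[0.61632528 0.28147958 0.012     ]]
```

{"name": "jog_arm", "arguments": {
  "deltas": [
    [[-0.9,0.0,0,-1.2],[-1.8,0.0,0,-2.4],[-2.75,0.0,0,-3.6],[-3.7,0.03,0,-4.8],[-4.65,0.05,0,-6.0],[-5.5,0.05,0,-7.2],[-5.97,0.055,0.0,-8.28],[-5.97,0.055,0.0,-8.28]]
  ],
  "grip": 58
}}

```text
t: 24.65
eef_pos: [0.6569, 0.1861, 0.1036]
ee_rot: [3.139, 0.0, -0.928]
force: [0.1, 0.0, -0.5]
width: 0.0583
gripper_force: 0.0
```

{"name": "jog_arm", "arguments": {
  "deltas": [
    [[0,0,0,0],[0,0,0,0]]
  ]
}}

```text
t: 24.9
eef_pos: [0.6575, 0.1831, 0.1052]
ee_rot: [3.141, 0.0, -0.933]
force: [0.7, 0.1, -0.4]
width: 0.0584
gripper_force: 0.0
```

```bash
python3 -c "
from h import *
print(arm.get_state()['eef_pos'],arm.get_state()['width'],go(657.7,184.3,4,36.6))
"
```

```text
[0.65748008 0.18305343 0.10516452] 0.05840470462963874 [-0.014 -0.017  1.686 -0.015]
```

{"name": "jog_arm", "arguments": {
  "deltas": [
    [[-0.01,-0.01,0.6,0],[-0.01,-0.01,1.2,0],[-0.01,-0.01,1.68,0],[-0.01,-0.01,1.68,0],[-0.01,-0.01,1.68,0]]
  ]
}}

```text
t: 25.52
eef_pos: [0.6583, 0.1846, 0.0058]
ee_rot: [-3.141, -0.0, -0.932]
force: [-0.2, 0.1, 0.5]
width: 0.058
gripper_force: 0.0
```

{"name": "jog_arm", "arguments": {
  "deltas": [
    [[0,0,0,0],[0,0,0,0],[0,0,0,0],[0,0,-0.6,0],[0,0,-1.5,0],[0,0,-1.5,0],[0,0,-1.5,0]]
  ],
  "grip": 30
}}

```text
t: 26.4
eef_pos: [0.6575, 0.1851, 0.095]
ee_rot: [-3.141, 0.0, -0.932]
force: [-0.6, -0.4, -0.9]
width: 0.0396
gripper_force: 30.0
```

```bash
python3 -c "
from h import *
print(arm.get_state()['eef_pos'],arm.get_state()['width'],go(635,-121,95,-4.8))
"
```

```text
[0.65747868 0.18505286 0.09495601] 0.03957216163682469 [ 3.871e+00  3.342e+00 -4.000e-03  8.281e+00]
```

{"name": "jog_arm", "arguments": {
  "deltas": [
    [[0.65,0.55,0,1.3],[1.3,1.1,0,2.6],[1.95,1.65,0,4.0],[2.6,2.2,0,5.4],[3.2,2.75,0,6.8],[3.87,3.34,0,8.28],[3.87,3.34,0.2,8.28],[3.87,3.34,0.5,8.28]]
  ]
}}

```text
t: 27.4
eef_pos: [0.635, -0.1211, 0.0633]
ee_rot: [3.141, 0.0, -1.655]
force: [0.4, 0.8, -0.9]
width: 0.0397
gripper_force: 30.0
```

{"name": "jog_arm", "arguments": {
  "deltas": [
    [[0,0,0,0],[0,0,0,0]]
  ]
}}

```text
t: 27.65
eef_pos: [0.6356, -0.1199, 0.0645]
ee_rot: [3.141, -0.0, -1.652]
force: [-0.1, -0.0, 0.4]
width: 0.0392
gripper_force: 30.0
```

```bash
python3 -c "
from h import *
print(arm.get_state()['eef_pos'],arm.get_state()['width'],go(635,-121,16,-4.8))
"
```

```text
[ 0.63563382 -0.11985596  0.06447184] 0.03918981229038486 [0.02  0.008 0.808 0.026]
```

{"name": "jog_arm", "arguments": {
  "deltas": [
    [[0.01,0,0.4,0],[0.01,0,0.7,0],[0.01,0,0.81,0],[0.01,0,0.81,0]]
  ]
}}

```text
t: 28.15
eef_pos: [0.6356, -0.1212, 0.0164]
ee_rot: [3.142, -0.0, -1.653]
force: [-0.2, 0.1, -1.0]
width: 0.0395
gripper_force: 30.0
```

{"name": "jog_arm", "arguments": {
  "deltas": [
    [[0,0,0,0],[0,0,0,0],[0,0,-0.6,0],[0,0,-1.5,0],[-2.0,0.8,-1.5,0],[-2.7,1.6,-1.5,0],[-3.4,2.4,-1.5,0],[-3.4,2.4,-1.5,0]]
  ],
  "grip": 48
}}

```text
t: 29.15
eef_pos: [0.5094, 0.0934, 0.1066]
ee_rot: [-3.141, 0.001, -1.654]
force: [1.0, 1.6, 0.3]
width: 0.0478
gripper_force: 0.0
```

```bash
python3 -c "
from h import *
print(arm.get_state()['eef_pos'],arm.get_state()['width'],go(468.5,106,80,-6.5),go(468.5,106,13,-6.5))
g=grab_frame('top');s=grab_frame('side')
a=cv2.resize(g['img'][150:300,280:510],None,fx=3.4,fy=3.4,interpolation=2);b=cv2.resize(s['img'][150:270,330:500],None,fx=2,fy=2,interpolation=2)
o=np.zeros((600,800,3),np.uint8);o[:a.shape[0],:a.shape[1]]=a[:510];o[360:600,:340]=b
cv2.imwrite('pics/d.png',o[...,::-1])
"
```

```text
[0.50935689 0.09340869 0.10661219] 0.047844116196707746 [-0.152  0.696  0.443  0.342] [-0.151  0.697  1.56   0.342]
```

View pics/d.png

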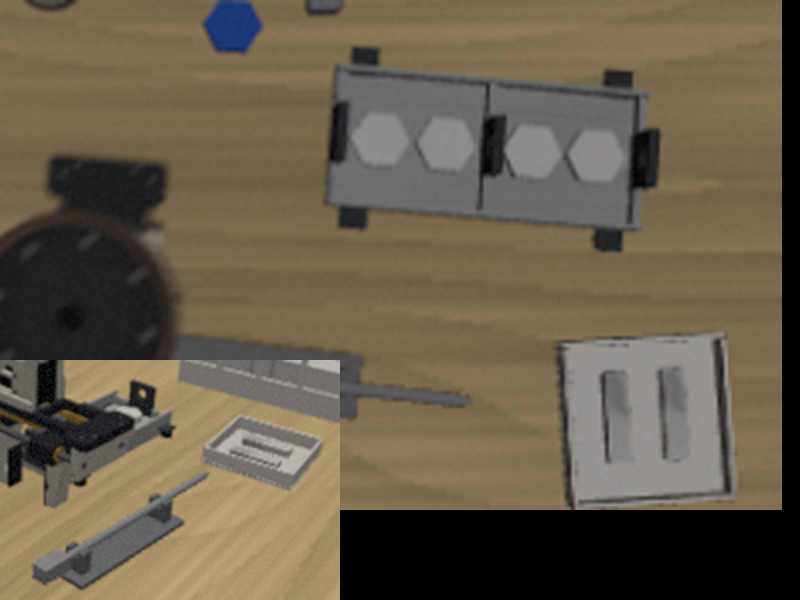

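Picture: all four tiles lie flat in the bays (row at y≈140–155), both bars lie in the tray. Now the rod head.

{"name": "jog_arm", "arguments": {
  "deltas": [
    [[-0.15,0.4,0.2,0.34],[-0.15,0.7,0.5,0.34],[-0.15,0.7,1.0,0.34],[-0.15,0.7,1.4,0.34],[-0.15,0.7,1.55,0.34],[-0.15,0.7,1.55,0.34]]
  ]
}}

```text
t: 30.0
eef_pos: [0.4693, 0.1042, 0.0132]
ee_rot: [3.141, -0.001, -1.684]
force: [0.0, 0.5, -0.2]
width: 0.0482
gripper_force: 0.0
```

{"name": "jog_arm", "arguments": {
  "deltas": [
    [[0,0,0,0],[0,0,0,0],[0,0,0,0],[0,0,0,0]]
  ],
  "grip": 10,
  "squeeze": 60
}}

```text
t: 30.5
eef_pos: [0.4694, 0.1046, 0.0136]
ee_rot: [-3.141, 0.0, -1.684]
force: [-0.1, 0.8, 2.0]
width: 0.0196
gripper_force: 60.0
```

{"name": "jog_arm", "arguments": {
  "deltas": [
    [[0,0,-0.3,0],[0,0,-0.6,0],[0,0,-1.0,0],[0,0,-1.0,0],[0,0,-1.0,0]]
  ]
}}

```text
t: 31.12
eef_pos: [0.4687, 0.1043, 0.0727]
ee_rot: [3.141, -0.0, -1.684]
force: [-0.4, 0.0, -1.8]
width: 0.0197
gripper_force: 60.0
```

```bash
python3 -c "
from h import *
st=arm.get_state();print(st['eef_pos'],st['ee_rot'],st['width'],st['gripper_force'])
g=grab_frame('top');s=grab_frame('side')
import pickle;pickle.dump((g,s),open('r1.pkl','wb'))
a=cv2.resize(g['img'][230:290,290:430],None,fx=5,fy=5,interpolation=2);b=cv2.resize(s['img'][150:270,330:500],None,fx=4.2,fy=4.2,interpolation=2)[:300]
b=cv2.resize(s['img'][190:265,320:470],None,fx=4,fy=4,interpolation=2)
o=np.zeros((600,800,3),np.uint8);o[:a.shape[0],:a.shape[1]]=a;o[300:300+b.shape[0],:b.shape[1]]=b
cv2.imwrite('pics/e.png',o[...,::-1])
"
```

```text
[0.46873801 0.10427231 0.07270762] [ 3.14103270e+00 -7.41444939e-05 -1.68425199e+00] 0.019742023448440955 59.98976469039917
```

View pics/e.png

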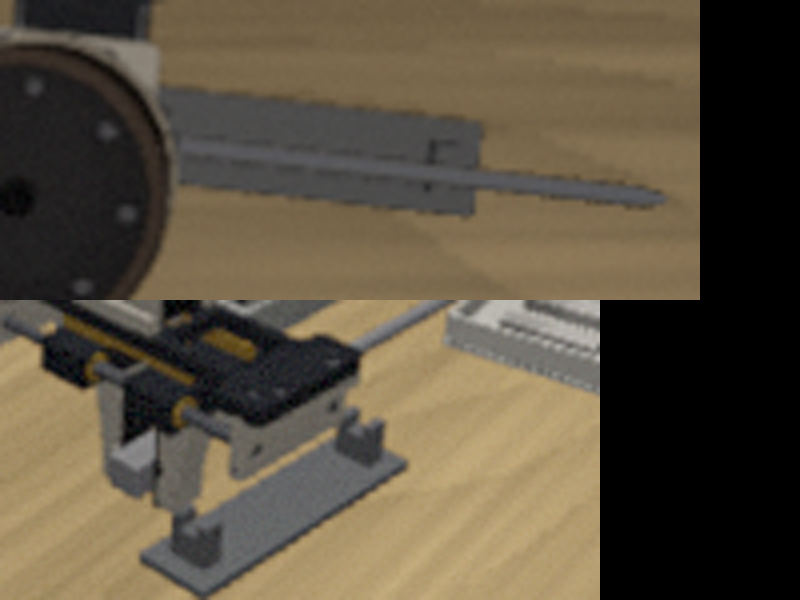

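Picture: the rod hangs level-looking in the grip clear of the rest, tip in the top view at about (423,269.5) full-frame; check its height from the side view.

```bash
python3 -c "
from h import *
import pickle
t,s=pickle.load(open('r1.pkl','rb'))
np.set_printoptions(suppress=True,precision=4)
print('side exp',proj(s,[[.4354,-.1888,.0917],[.4354,-.1888,.0817]]))
ut=(np.array([[665,198.]])+.5)/5-.5+[290,230];print(ut,plane(t,ut,.0917))
# side: rod sampled along image columns, dark pixels against wood/tray
u0,v0=405,160;a=cv2.resize(s['img'][v0:v0+50,u0:u0+60],None,fx=10,fy=10,interpolation=2)
cv2.imwrite('pics/f.png',a[...,::-1])
"
```

```text
side exp [[437.0142 185.2761]
 [436.4863 188.7751]]
[[422.6 269.2]] [[ 0.4344 -0.1871  0.0917]]
```

View pics/f.png

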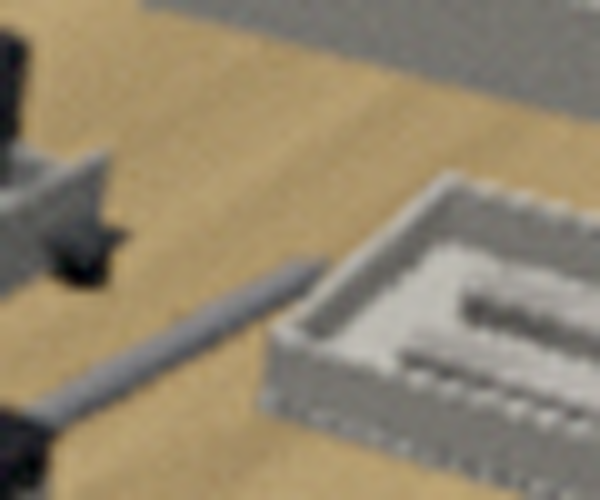

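Tip seen at (436.7,185.7) against (437.0,185.3) expected for a level rod: it is level. Refine the basket axis by fitting its far rim edge.

```bash
python3 -c "
from h import *
np.set_printoptions(suppress=True,precision=4)
import pickle
fs=[pickle.load(open('top0.pkl','rb')),pickle.load(open('r1.pkl','rb'))[0]]
for f in fs:
  sat=cv2.GaussianBlur(cv2.cvtColor(f['img'],cv2.COLOR_RGB2HSV)[...,1].astype(np.float32),(0,0),.8)
  for nm,rows,sg in(('far',(160,182),1),('near',(228,204),-1)):
    pts=[]
    for u in list(range(398,452)):
      rr=range(rows[0],rows[1],sg);v=[sat[r,u] for r in rr]
      for i in range(len(v)-1):
        if v[i]>55>=v[i+1]: pts.append([u,rr[i]+sg*(v[i]-55)/(v[i]-v[i+1])]);break
    P=plane(f,pts,.032 if sg>0 else .02)
    l=cv2.fitLine(P[:,:2].astype(np.float32),cv2.DIST_HUBER,0,.001,.001).ravel();d=l[:2]*np.sign(l[1])
    n=np.array([d[1],-d[0]]);ctr=l[2:]-n*.054*sg
    print(nm,len(pts),'yaw',np.degrees(np.arctan2(-d[0],d[1])),'axis x at y=-.205',ctr[0]+(-.205-ctr[1])*d[0]/d[1])
s=fs[1]
_,s=pickle.load(open('r1.pkl','rb'))
# hole centroids in the side view: bright spot inside dark bracket
s0=pickle.load(open('side0.pkl','rb'))
g=cv2.cvtColor(s0['img'],cv2.COLOR_RGB2GRAY).astype(float)
for c in([349.1,191.3],[376.5,178.5],[401.3,166.5]):
  u,v=map(int,np.round(c));w=np.clip(g[v-3:v+4,u-3:u+4]-60,0,None);yy,xx=np.mgrid[v-3:v+4,u-3:u+4]
  m=np.array([(w*xx).sum(),(w*yy).sum()])/w.sum();print(m,plane(s0,m,.044))
"
```

```text
far 54 yaw -5.2451043 axis x at y=-.205 0.6282334
near 54 yaw -5.252194 axis x at y=-.205 0.6269971
far 54 yaw -5.224081 axis x at y=-.205 0.6282881
near 54 yaw -5.294364 axis x at y=-.205 0.6269892
[348.7214 191.5718] [[ 0.6393 -0.0892  0.044 ]]
[376.417  178.1028] [[ 0.6287 -0.2066  0.044 ]]
[400.8698 166.309 ] [[ 0.6176 -0.3241  0.044 ]]
```

Body would pass the jar top (90 mm) with only 1 mm to spare, so set the rod back and regrip 9 mm higher.

{"name": "jog_arm", "arguments": {
  "deltas": [
    [[0,0,0.4,0],[0,0,0.8,0],[0,0,0.98,0],[0,0,0.98,0],[0,0,0.98,0]]
  ]
}}

```text
t: 31.85
eef_pos: [0.4693, 0.1045, 0.0145]
ee_rot: [3.142, -0.0, -1.684]
force: [-0.0, -0.2, -0.7]
width: 0.0195
gripper_force: 60.0
```

{"name": "jog_arm", "arguments": {
  "deltas": [
    [[0,0,0,0],[0,0,0,0],[0,0,-0.13,0],[0,0,-0.13,0]]
  ],
  "grip": 32
}}

```text
t: 32.35
eef_pos: [0.4698, 0.1048, 0.0232]
ee_rot: [-3.14, 0.001, -1.684]
force: [0.8, 0.0, 0.3]
width: 0.032
gripper_force: 0.0
```

{"name": "jog_arm", "arguments": {
  "deltas": [
    [[0,0,0,0],[0,0,0,0],[0,0,0,0]]
  ],
  "grip": 10
}}

```text
t: 32.72
eef_pos: [0.4692, 0.1044, 0.0222]
ee_rot: [3.141, -0.0, -1.684]
force: [-0.4, -0.0, 0.8]
width: 0.0193
gripper_force: 60.0
```

{"name": "jog_arm", "arguments": {
  "deltas": [
    [[0,0,-0.3,0],[0,0,-0.7,0],[0,0,-1.0,0],[0,0,-1.0,0],[0,0,-1.0,0]]
  ]
}}

```text
t: 33.35
eef_pos: [0.4687, 0.1042, 0.0815]
ee_rot: [3.141, -0.0, -1.684]
force: [-0.2, -0.2, -1.5]
width: 0.0195
gripper_force: 60.0
```

```bash
python3 -c "
from h import *
st=arm.get_state();print(st['eef_pos'],st['ee_rot'],st['width'],st['gripper_force'])
print(go(668,228,120,-5.25))
t=grab_frame('top');s=grab_frame('side')
import pickle;pickle.dump((t,s),open('r2.pkl','wb'))
print(proj(s,[[.4354,-.1888,z] for z in(.07,.08,.09)]))
g=cv2.cvtColor(s['img'],cv2.COLOR_RGB2HSV)[175:195,425:445,1];print(g)
"
```

```text
[0.46865574 0.10421805 0.08149525] [ 3.14065819e+00 -3.99473377e-04 -1.68427616e+00] 0.019472818828707435 59.99710500240326
[-2.426 -3.067 -0.646 -0.25 ]
[[435.87427816 192.82572919]
 [436.39699431 189.36652165]
 [436.9241411  185.87332566]]
[[ 96  94  96 104 103  98  93  95  98 102 101 106  96  97  99  97  99  98
  101 101]
 [ 97  96  95  96 108 100  96  97  97 106  97  99  99 100  96  95 100  97
   90  95]
 [ 97  98  95  97  94  93 100  98  99  97  95  97  98 100  92  96  97 101
   93  88]
 [ 97 101  95  94  95  97  98 101  97  99  99 101 103  97  96  99  95  96
   96  94]
 [ 90  95  97  99  93 100  99  97  93 100  95  95  94  94  98  95  95  96
  101 109]
 [ 97  95  98  98 104 101  95 101  98  99  98  98  98  99  91  98  96  99
   97  98]
 [ 91 100  99  97 101 103  94 102 102  98 100  96  96  94  99 100  99 104
   98  63]
 [ 98  98  99  99 101  96  96 100  96  95  97  95 100  94  99 100 100  97
   72  33]
 [100 100  92  97 105  92  94  97  99  95 100 101  96 100 101 105  94  51
   35  18]
 [ 96  94  97  99 100 103  99 101 100 101 104 100 103 105 102  90  52  32
   18  13]
 [ 98  97 101 103  98 103 107  95  92  76  74  64  73  91  85  34  23  13
   11  12]
 [104  98  97 106  96  96  92  48  34  17  26  15  57  67  25  12  13  14
   12  15]
 [ 91  98 102  97  99  77  42   9   4  12  10  17  52  30  17  14  12  20
   22  10]
 [106 102  96  80  48  22  12   2   9   8  34  42  29  20  14  15  29  17
   11  13]
 [ 94  90  56  34   6   4  11   8   3  54  53  30  17  18  12  18  14  19
   11  13]
 [ 58  33  11   4   7  12   6  54  66  56  30  26  20  15  15  17  19  14
   15  16]
 [  8  10   9  12  21  20  60  87  48  32  26  18  15  27  16  17  14  14
   14  14]
 [  6  11  13  14  58  92  96  52  30  22  19  20  23  14  17  15  12  11
   16  15]
 [  8   3  49  96 100  92  82  29  13   6   9  17  12  17  15  12  15  12
   12  18]
 [ 53  84  96 100  97 100  72  31   9  12  13  14  11  10  12  15  13  11
   17  17]]
```

{"name": "jog_arm", "arguments": {
  "deltas": [
    [[-0.2,-0.2,-0.4,0],[-0.6,-0.7,-0.65,-0.05],[-1.1,-1.35,-0.65,-0.1],[-1.6,-2.0,-0.65,-0.15],[-2.05,-2.6,-0.65,-0.2],[-2.43,-3.07,-0.65,-0.25],[-2.43,-3.07,-0.65,-0.25],[-2.43,-3.07,-0.65,-0.25]]
  ]
}}

```text
t: 34.45
eef_pos: [0.6677, 0.228, 0.1196]
ee_rot: [3.139, -0.002, -1.662]
force: [-0.5, 0.1, -0.9]
width: 0.0197
gripper_force: 60.0
```

{"name": "jog_arm", "arguments": {
  "deltas": [
    [[0,0,0.4,0],[0,0,0.8,0],[0,0,1.2,0],[0,0,1.43,0],[0,0,1.43,0],[0,0,1.43,0]]
  ]
}}

```text
t: 35.2
eef_pos: [0.6692, 0.2287, 0.0366]
ee_rot: [-3.14, 0.001, -1.662]
force: [0.2, 0.2, -1.2]
width: 0.0196
gripper_force: 60.0
```

```bash
python3 -c "
from h import *
st=arm.get_state();p=st['eef_pos']*1000;print(p,st['ee_rot'],st['width'],st['gripper_force'])
a=np.radians(5.25);u=np.array([np.sin(a),np.cos(a)]);d=p[:2]-[628.3,-205];v=d@u;print('v',v,'lateral',d@[u[1],-u[0]],'tip v',v-293.7)
t=grab_frame('top');s=grab_frame('side')
import pickle;pickle.dump((t,s),open('r3.pkl','wb'))
T=np.r_[p[:2]/1000-u*.2937,.0438];print('tip exp',T,proj(t,T),proj(s,T))
A=cv2.resize(t['img'][150:220,330:430],None,fx=6,fy=6,interpolation=2);q=proj(s,T)[0].astype(int)
B=cv2.resize(s['img'][155:205,320:420],None,fx=6,fy=6,interpolation=2)[:180]
B=cv2.resize(s['img'][160:210,320:420],None,fx=3.6,fy=3.6,interpolation=2)
o=np.zeros((600,600,3),np.uint8);o[:420]=A;o[420:600,:360]=B;cv2.imwrite('pics/g.png',o[...,::-1])
"
```

```text
[669.22250244 228.74173125  36.59690119] [-3.14028487e+00  6.42362863e-04 -1.66183408e+00] 0.01955419191286704 59.99706566333771
v 435.6666284910719 lateral 1.0627590866995764 tip v 141.9666284910719
tip exp [ 0.64234848 -0.06372618  0.0438    ] [[369.83241185 187.01522338]] [[341.98437307 194.71921252]]
```

View pics/g.png

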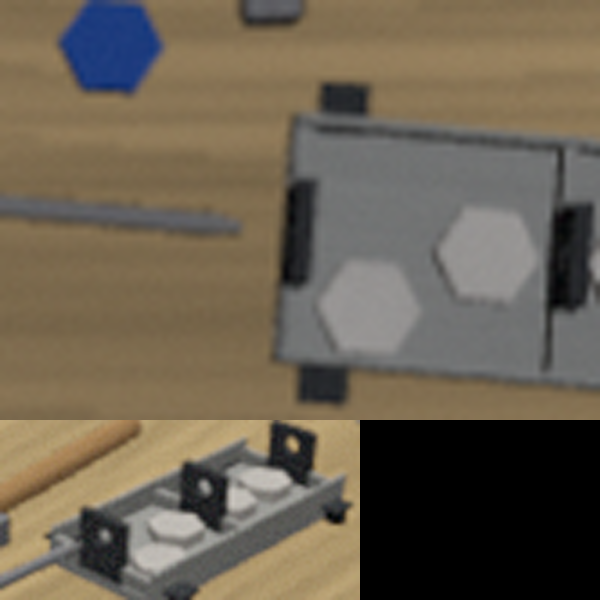

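Picture: rod tip at (240,228) points straight at the left bracket (centre ≈(300,233)); the leftmost tile has been knocked aside within its bay to (370,308), apparently still flat. Check its height, and the rod's settled pose.

{"name": "jog_arm", "arguments": {
  "deltas": [
    [[0,0,0,0],[0,0,0,0]]
  ]
}}

```text
t: 35.55
eef_pos: [0.6689, 0.2286, 0.0359]
ee_rot: [-3.141, 0.0, -1.662]
force: [0.2, -0.9, -1.4]
width: 0.0197
gripper_force: 60.0
```

```bash
cat >> h.py <<'E'
def bk(p):
    a=np.radians(5.25);u=np.array([np.sin(a),np.cos(a)]);d=np.array(p[:2])*1000-[628.3,-205];return np.round([d@[u[1],-u[0]],d@u],1)
E
python3 -c "
from h import *
np.set_printoptions(suppress=True,precision=4)
import pickle
t,s=pickle.load(open('r3.pkl','rb'))
def tiles(f,box,th):
  u0,v0,u1,v1=box;g=cv2.resize(f['img'][v0:v1,u0:u1],None,fx=4,fy=4,interpolation=2)
  m=(g.min(2)>th).astype(np.uint8);m=cv2.morphologyEx(m,cv2.MORPH_OPEN,np.ones((9,9)))
  n,l,st,c=cv2.connectedComponentsWithStats(m);return [((c[i]+.5)/4-.5+[u0,v0],st[i,4]/16) for i in range(1,n) if st[i,4]>400]
for th in (110,118,125):
  for c,A in tiles(t,(381,175,425,212),th): print('top',th,c,A,plane(t,c,.022),bk(plane(t,c,.022)[0]))
for th in (110,125):
  for c,A in tiles(s,(350,180,385,205),th): print('side',th,c,A,plane(s,c,.022),bk(plane(s,c,.022)[0]))
st=arm.get_state();print(st['eef_pos'],bk(st['eef_pos']),st['ee_rot'])
"
```

```text
top 110 [401.4594 192.0669] 1281.375 [[ 0.6306 -0.1488  0.022 ]] [-2.8 56.2]
top 118 [411.2628 191.6422] 211.0625 [[ 0.6316 -0.1747  0.022 ]] [ 0.5 30.5]
top 118 [391.393  200.6575] 221.0 [[ 0.6082 -0.1219  0.022 ]] [-27.6  80.9]
top 125 [411.126  191.6971] 193.75 [[ 0.6315 -0.1743  0.022 ]] [ 0.4 30.8]
top 125 [391.2445 200.7048] 200.0 [[ 0.6081 -0.1215  0.022 ]] [-27.8  81.3]
side 110 [365.3743 193.0652] 348.375 [[ 0.6229 -0.1453  0.022 ]] [-10.8  58.9]
side 125 [364.3303 192.3947] 256.8125 [[ 0.6275 -0.1467  0.022 ]] [-6.2 58. ]
[0.6689 0.2286 0.0359] [  0.7 435.5] [-3.1411  0.0004 -1.6621]
```

{"name": "jog_arm", "arguments": {
  "deltas": [
    [[0,0.01,0.03,0],[0.2,0.01,0.03,0],[0.4,0.01,0.03,0],[0.6,0.01,0.03,0],[0.8,0.01,0.03,0],[1.0,0.01,0.03,0],[1.0,0.01,0.03,0]]
  ]
}}

```text
t: 36.42
eef_pos: [0.6625, 0.1677, 0.0338]
ee_rot: [3.141, -0.0, -1.663]
force: [0.4, 0.1, -0.8]
width: 0.0195
gripper_force: 60.0
```

```bash
python3 -c "
from h import *
st=arm.get_state();print(st['eef_pos'],bk(st['eef_pos']),st['force'],st['moment'],st['width'])
"
```

```text
[0.66253292 0.16769408 0.03375185] [ -0.  374.3] [ 0.37691837  0.08844526 -0.78881661] [1.73548569e-01 9.74729940e-02 1.09945925e-04] 0.019522458917437525
```

{"name": "jog_arm", "arguments": {
  "deltas": [
    [[0.3,0,0,0],[0.6,0,0,0],[0.9,0,0,0],[1.15,0,0,0],[1.4,0,0,0],[1.6,0,0,0],[1.8,0,0,0],[1.8,0,0,0]]
  ]
}}

```text
t: 37.42
eef_pos: [0.6527, 0.0604, 0.0337]
ee_rot: [3.141, -0.0, -1.663]
force: [0.9, -0.3, -1.1]
width: 0.0196
gripper_force: 60.0
```

```bash
python3 -c "
from h import *
st=arm.get_state();print(st['eef_pos'],bk(st['eef_pos']),st['force'],st['moment'],st['width'])
"
```

```text
[0.6526684  0.06041826 0.03367308] [ -0.  266.5] [ 0.85600683 -0.25413375 -1.09947164] [0.17403169 0.0394618  0.02298848] 0.019637574278310598
```

{"name": "jog_arm", "arguments": {
  "deltas": [
    [[0.3,0,0,0],[0.6,0,0,0],[0.9,0,0,0],[1.2,0,0,0],[1.5,0,0,0],[1.75,0,0,0],[1.95,0,0,0],[1.95,0,0,0]]
  ]
}}

```text
t: 38.42
eef_pos: [0.642, -0.0561, 0.0336]
ee_rot: [3.142, -0.0, -1.663]
force: [-0.1, 0.5, -0.8]
width: 0.0196
gripper_force: 60.0
```

{"name": "jog_arm", "arguments": {
  "deltas": [
    [[0.06,0,0,0],[0.1,0,0,0],[0.14,0,0,0],[0.14,0,0,0]]
  ]
}}

```text
t: 38.92
eef_pos: [0.6413, -0.0635, 0.0336]
ee_rot: [3.142, 0.0, -1.662]
force: [-0.5, 0.4, -1.6]
width: 0.0196
gripper_force: 60.0
```

```bash
python3 -c "
from h import *
st=arm.get_state();print(st['eef_pos'],bk(st['eef_pos']),st['force'],st['moment'],st['width'])
"
```

```text
[ 0.64134777 -0.06354884  0.03364667] [1.000e-01 1.421e+02] [-0.50124327  0.40287994 -1.6413359 ] [0.12716294 0.09661802 0.02177501] 0.0195566764876939
```

Not touching yet; push in small steps until contact force appears.

{"name": "jog_arm", "arguments": {
  "deltas": [
    [[0.02,0,0,0],[0.04,0,0,0],[0.06,0,0,0],[0.06,0,0,0]]
  ]
}}

```text
t: 39.42
eef_pos: [0.6411, -0.0662, 0.0337]
ee_rot: [-3.141, 0.001, -1.662]
force: [0.3, 5.9, -0.8]
width: 0.0195
gripper_force: 60.0
```

```bash
python3 -c "
from h import *
st=arm.get_state();print(st['eef_pos'],bk(st['eef_pos']),st['force'])
"
```

```text
[ 0.64111198 -0.06618254  0.03365976] [1.000e-01 1.394e+02] [ 0.31721026  5.88271001 -0.79373391]
```

{"name": "jog_arm", "arguments": {
  "deltas": [
    [[0.02,0,0,0],[0.03,0,0,0]]
  ]
}}

```text
t: 39.67
eef_pos: [0.6411, -0.0663, 0.0337]
ee_rot: [-3.141, 0.003, -1.662]
force: [-2.2, 16.6, 1.3]
width: 0.02
gripper_force: 60.0
```

{"name": "jog_arm", "arguments": {
  "deltas": [
    [[-0.01,0,0.03,0],[-0.01,0,0.04,0]]
  ]
}}

```text
t: 39.92
eef_pos: [0.6419, -0.0663, 0.032]
ee_rot: [-3.139, 0.002, -1.661]
force: [-2.3, 10.9, 3.7]
width: 0.0191
gripper_force: 60.0
```

{"name": "jog_arm", "arguments": {
  "deltas": [
    [[0,0,0,0],[0,0,0,0],[0,0,0,0]]
  ],
  "grip": 40
}}

```text
t: 40.3
eef_pos: [0.6408, -0.0687, 0.0312]
ee_rot: [3.141, -0.0, -1.662]
force: [0.2, 0.4, 0.4]
width: 0.0386
gripper_force: 0.0
```

{"name": "jog_arm", "arguments": {
  "deltas": [
    [[0,0,-0.4,0],[0,0,-1.2,0],[-0.7,0.7,-1.7,0],[-1.4,1.5,-1.7,0],[-2.1,2.3,-1.7,0],[-2.1,2.3,-1.7,0]]
  ]
}}

```text
t: 41.05
eef_pos: [0.5128, 0.0714, 0.1339]
ee_rot: [-3.141, 0.001, -1.659]
force: [0.8, -0.0, -0.4]
width: 0.0402
gripper_force: 0.0
```

```bash
python3 -c "
from h import *
t=grab_frame('top');s=grab_frame('side')
import pickle;pickle.dump((t,s),open('r4.pkl','wb'))
st=arm.get_state();print(st['eef_pos'],st['ee_rot'],st['q'])
A=cv2.resize(t['img'][150:225,345:495],None,fx=5,fy=5,interpolation=2)
B=cv2.resize(s['img'][140:215,320:470],None,fx=3,fy=3,interpolation=2)
o=np.zeros((600,750,3),np.uint8);o[:375]=A;o[375:600,:450]=B;cv2.imwrite('pics/h.png',o[...,::-1])
"
```

```text
[0.51478987 0.07033075 0.13383974] [-3.14063810e+00  3.79133473e-04 -1.66008524e+00] [ 5.14053562e-01  1.86467273e-01 -4.56966264e-01  2.86970301e-04
 -9.26361671e-01 -6.03514938e-01]
```

View pics/h.png

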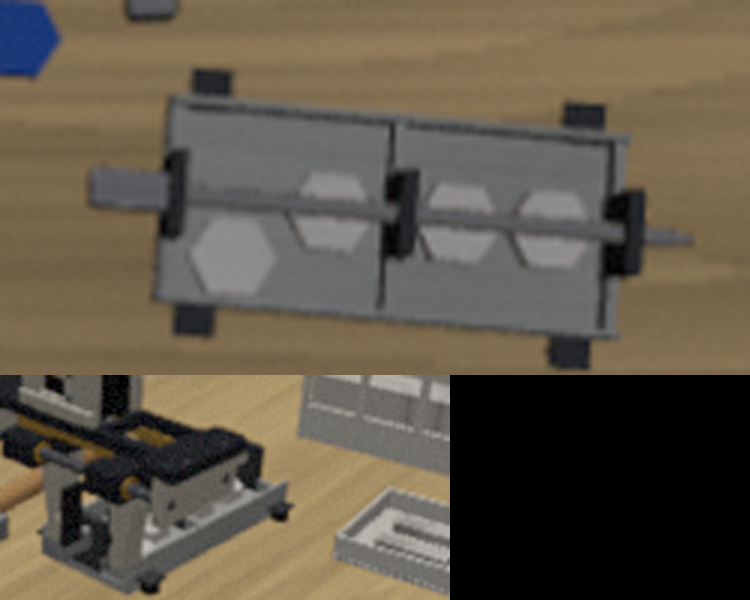

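Picture: rod runs through all three brackets with its head against the left one (90–170,190) and tip out at (690,238); four tiles flat. Now the keys.

```bash
python3 -c "
from h import *
import pickle
t=pickle.load(open('top0.pkl','rb'));s=pickle.load(open('side0.pkl','rb'))
print(tri(t,[[197.29,253.5],[217,253.23],[178.23,254.33]],s,[[256.14,315.9],[277.44,299.15],[232.67,334.31]]))
print(go(475,377,80,0))
"
```

```text
[[4.73894304e-01 3.77418282e-01 5.60996437e-02 2.62140795e-04]
 [4.75011060e-01 3.27014029e-01 5.65070199e-02 1.24024498e-03]
 [4.71943288e-01 4.27160924e-01 5.58222878e-02 1.16208856e-03]]
[-5.031  1.117  0.898 -1.023]
```

{"name": "jog_arm", "arguments": {
  "deltas": [
    [[-0.8,0.18,0,-0.2],[-1.65,0.37,0,-0.5],[-2.5,0.56,0,-0.8],[-3.35,0.75,0,-1.0],[-4.2,0.93,0.2,-1.02],[-5.03,1.12,0.5,-1.02],[-5.03,1.12,0.9,-1.02],[-5.03,1.12,0.9,-1.02]]
  ],
  "grip": 0,
  "squeeze": 20
}}

```text
t: 42.15
eef_pos: [0.4756, 0.3749, 0.0767]
ee_rot: [3.139, -0.004, -1.574]
force: [-0.3, -0.4, -0.1]
width: 0.0006
gripper_force: 0.0
```

{"name": "jog_arm", "arguments": {
  "deltas": [
    [[0,0,0,0],[0,0,0,0]]
  ]
}}

```text
t: 42.4
eef_pos: [0.4766, 0.3761, 0.0804]
ee_rot: [-3.14, 0.001, -1.574]
force: [0.1, 0.7, -0.1]
width: 0.0006
gripper_force: 0.0
```

```bash
python3 -c "
from h import *
st=arm.get_state();print(st['eef_pos'],st['ee_rot'],st['width'],go(474.5,377.3,50,0))
"
```

```text
[0.47660449 0.37610052 0.08043259] [-3.14043447e+00  1.30547646e-03 -1.57421568e+00] 0.0005608370280787998 [-0.019  0.036  0.507 -0.039]
```

{"name": "jog_arm", "arguments": {
  "deltas": [
    [[-0.02,0.03,0.3,0],[-0.02,0.03,0.42,0],[-0.02,0.03,0.5,0],[-0.02,0.03,0.54,0],[-0.02,0.03,0.55,0],[-0.02,0.03,0.55,0]]
  ]
}}

```text
t: 43.15
eef_pos: [0.4742, 0.3774, 0.0507]
ee_rot: [-3.14, 0.001, -1.572]
force: [-11.4, -8.0, 32.9]
width: 0.0006
gripper_force: 16.5
```

{"name": "jog_arm", "arguments": {
  "deltas": [
    [[0,0,-0.03,0],[0,0,-0.03,0],[0,0,-0.03,0]]
  ]
}}

```text
t: 43.52
eef_pos: [0.4741, 0.3774, 0.051]
ee_rot: [-3.14, 0.001, -1.572]
force: [-7.7, -5.2, 20.4]
width: 0.0004
gripper_force: 10.2
```

```bash
python3 -c "
from h import *
import pickle
st=arm.get_state();print(st['eef_pos'],st['ee_rot'],st['force'],st['moment'],st['gripper_force'],st['width'],go(474.5,377.3,80,0))
t=grab_frame('top');s=grab_frame('side');pickle.dump((t,s),open('k1.pkl','wb'))
print(proj(s,[st['eef_pos']]))
print(cv2.cvtColor(s['img'],cv2.COLOR_RGB2GRAY)[290:330:1,242:274:1])
"
```

```text
[0.4740663  0.37735365 0.05098547] [-3.14039008e+00  5.01878664e-04 -1.57239321e+00] [-7.73866705 -5.20850854 20.40323369] [-1.80928045  2.89653919 -0.03782528] 10.227944701910019 0.00041892905264241296 [ 0.001 -0.008 -0.484 -0.018]
[[256.47140947 318.03106408]]
[[ 46  46  46 ...  25  29  24]
 [ 44  50  46 ...  24  40  41]
 [ 50  47  55 ...  52  41  44]
 ...
 [ 98 108 125 ... 117 128 112]
 [ 81  73  92 ... 147 129 121]
 [145  61  46 ... 128 129 126]]
```

{"name": "jog_arm", "arguments": {
  "deltas": [
    [[0,0,-0.05,0],[0,0,-0.05,0],[0,0,-0.05,0],[0,0,-0.05,0]]
  ]
}}

```text
t: 44.12
eef_pos: [0.474, 0.3774, 0.0513]
ee_rot: [-3.141, -0.0, -1.573]
force: [-2.4, -3.3, 7.1]
width: 0.0005
gripper_force: 3.3
```

{"name": "jog_arm", "arguments": {
  "deltas": [
    [[0,0,-0.04,0],[0,0,-0.04,0],[0,0,-0.04,0],[0,0,-0.04,0]]
  ]
}}

```text
t: 44.62
eef_pos: [0.4739, 0.3776, 0.0535]
ee_rot: [-3.141, 0.0, -1.573]
force: [1.7, -2.1, 4.4]
width: 0.0005
gripper_force: 1.8
```

{"name": "jog_arm", "arguments": {
  "deltas": [
    [[0,0,-0.05,0],[0,0,-0.05,0],[0,0,-0.05,0],[0,0,-0.05,0]]
  ]
}}

```text
t: 45.12
eef_pos: [0.4738, 0.3779, 0.0564]
ee_rot: [-3.141, 0.0, -1.573]
force: [0.6, -0.2, 1.8]
width: 0.0004
gripper_force: 0.9
```

Spring ramp seen (4.4 N at 53.5 mm, 1.8 N at 56.4, hard stop at 51.2): the small key went fully down; the keys stand about 4 mm higher than the text. Medium next.

{"name": "jog_arm", "arguments": {
  "deltas": [
    [[0,0,-0.4,0],[0.4,0,-0.4,0],[0.84,-0.02,-0.4,0],[0.84,-0.02,-0.4,0],[0.84,-0.02,-0.4,0]]
  ]
}}

```text
t: 45.75
eef_pos: [0.4748, 0.3262, 0.0801]
ee_rot: [3.141, -0.0, -1.574]
force: [-1.0, 0.8, 0.7]
width: 0.0002
gripper_force: 0.0
```

{"name": "jog_arm", "arguments": {
  "deltas": [
    [[0,0,0.3,0],[0,0,0.42,0],[0,0,0.48,0],[0,0,0.5,0],[0,0,0.5,0],[0,0,0.5,0]]
  ]
}}

```text
t: 46.5
eef_pos: [0.4745, 0.3268, 0.0513]
ee_rot: [3.141, -0.001, -1.573]
force: [-3.6, -1.5, 8.2]
width: 0.0004
gripper_force: 4.2
```

{"name": "jog_arm", "arguments": {
  "deltas": [
    [[0,0,0.01,0],[0,0,0.01,0],[0,0,-0.5,0],[0,0,-0.5,0],[-0.8,0.02,-0.5,0],[-1.67,0.05,-0.5,0],[-1.67,0.05,-0.5,0],[-1.67,0.05,-0.5,0]]
  ]
}}

```text
t: 47.5
eef_pos: [0.4716, 0.4271, 0.0796]
ee_rot: [3.141, -0.001, -1.573]
force: [-0.0, -0.4, -0.1]
width: 0.0008
gripper_force: 0.0
```

{"name": "jog_arm", "arguments": {
  "deltas": [
    [[0,0,0.3,0],[0,0,0.42,0],[0,0,0.48,0],[0,0,0.51,0],[0,0,0.51,0],[0,0,0.51,0]]
  ]
}}

```text
t: 48.25
eef_pos: [0.4717, 0.426, 0.0512]
ee_rot: [3.141, -0.002, -1.573]
force: [-6.7, -4.2, 13.8]
width: 0.0005
gripper_force: 6.9
```

Large key at its stop too (13.8 N). Lift clear and check the scene numerically.

{"name": "jog_arm", "arguments": {
  "deltas": [
    [[0,0,-0.5,0],[0,0,-1.3,0],[0,0,-2.0,0],[0,0,-2.0,0],[0,0,-2.0,0]]
  ]
}}

```text
t: 48.88
eef_pos: [0.4719, 0.427, 0.1696]
ee_rot: [3.141, 0.0, -1.574]
force: [-0.0, -0.1, -1.1]
width: 0.0006
gripper_force: 0.0
```

```bash
python3 -c "
from h import *
import pickle
t=grab_frame('top');t0,_=pickle.load(open('r4.pkl','rb'));ti=pickle.load(open('top0.pkl','rb'))
d=cv2.absdiff(t['img'],t0['img']).max(2)
print('basket/tray/far diff vs after rod',[(n,int((d[b[1]:b[3],b[0]:b[2]]>35).sum())) for n,b in dict(basket=(360,160,490,225),tray=(440,245,500,302),disc_jar=(225,110,345,215),mallet=(365,115,470,158)).items()])
d=cv2.absdiff(t['img'],ti['img']).max(2);print('vs start',int((d[110:160,280:470]>35).sum()),int((d[188:210,226:250]>35).sum()))
print(arm.get_state()['eef_pos'],arm.get_state()['t'])
"
```

```text
basket/tray/far diff vs after rod [('basket', 0), ('tray', 0), ('disc_jar', 670), ('mallet', 0)]
vs start 0 0
[0.47169528 0.42674704 0.16887841] 48.925
```

```bash
python3 -c "
from h import *
print(arm.job_done())"
```

```text
the job is handed in; nothing more can be done
None
```

The job is handed in: both bars are in the tray, all four tiles lie flat in the two bays (one was knocked aside in its bay but stayed flat), the rod is through all three brackets with its head against the end one, and the small, medium and large keys were each pressed fully down in that order.

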